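# Set up the funnel stand over a ramekin

### The job

Set up the funnel stand for portioning sauce: pull its telescopic post up until the lock button clicks out through the hole in the outer tube, and set the ramekin down upright in the middle of the marked circle on the base plate (the fitted hoop would leave no room to do so). Only once the post is locked, press the funnel holder down onto its head, hoop over the circle, until it sits flush and both snap hooks have clicked. Leave the squeeze bottle and pepper mill standing where they are.

Things in the scene. Friction and masses are not known exactly. Their poses are not given: they have to be found in the camera images.
- stand: Fixed stand: steel plate 190 x 124 mm, top at z = 12 mm, with a fixed upright square outer tube (28 mm; a 34 mm bush on top ends at z = 149 mm). Origin on the worktop under the tube's axis; its x axis (level) runs from the tube over the long side of the plate (plate x = -45 to 145 mm, y = +-62 mm), z up. The round lock hole (12 mm) is in the tube's -x face at z = 115 mm.
- post (a joint): Inner post sliding up out of the outer tube (m): 0 = fully down, 0.085 = lock button level with the hole; an end stop is just past that, at 0.086. Starts anywhere from 0 to 0.05. It cannot turn. About 9 N pull it up (weight and rubbing); it stays where it is left and slides down if pushed with 3 N or more before it is locked.
- lock_button (a joint): Spring button of the post, 10 mm thick, pointing to the stand's -x: about 0 = held inside the tube, 0.009 = sprung out through the hole, standing 5 mm proud of the tube. It pops out by itself when post reaches 0.084 to 0.086 and then locks the post both ways.
- post_head (a point): Middle of the post's dark plastic head, a block 44 mm along the stand's x and 30 mm wide along its y (grip it across y), 40 mm tall: from 22 mm below to 18 mm above this point. Axes as the stand's. Rises with the post. The hooks' tips stand 40 mm above this point.
- post_seat (a point): Middle of the flat seat on top of the head (18 mm above post_head), z = 275 mm when the post is locked. From it rise two tapered fins (10 mm tall, outline 37.6 x 17.6 mm at the foot, 29 x 12.6 mm at the top) that centre the holder's window, and between them the two snap hooks, 22 mm tall.
- hook_front (a joint): Springy snap hook at the -x end of the seat: 0 = relaxed, positive = bent inward (rad). Its outward barb (ramp on top, flat catch 9.3 mm above the seat) is pushed in about 0.17 by the holder's window and snaps back to 0 once the holder is down. Both hooks together take about 16 N of push.
- hook_rear (a joint): The same hook at the +x end of the seat.
- holder_grip (a point): Loose funnel holder (130 g): point midway between its two dark upright cheeks: 36 mm over their outsides along y (grip there), 34 mm long in x, tops 14 mm above this point. They stand on a plate 56 x 60 x 8 mm, underside 26 mm below this point, with a 12 mm ledge outside each cheek and a window 40 (x) x 20 (y) mm through its middle. x points level to the hoop, z up. Lies flat at the start.
- holder_foot (a point): Middle of the window on the underside of the holder's plate, 26 mm under holder_grip; lies on post_seat when fitted.
- holder_hoop (a point): Centre of the holder's steel hoop, outside 108 mm, inside 92 mm, 8 mm thick; 85 mm along the holder's x from holder_foot and 4 mm above its underside. It lies round the ramekin at the start (9 to 11 mm gap).
- squeeze_bottle: Bystander: cream squeeze bottle, diameter 60, 198 mm tall, beside the base plate. Origin under its middle.
- pepper_mill: Bystander: wooden pepper mill, diameter 58, 170 mm tall, on the other side of the base plate (these two may be swapped). Origin under its middle.
- spice_jar: Obstacle: jar with black cap, fixed, diameter 44, 99 mm tall, beside the holder: 10 to 50 mm along the holder's x and 108 to 120 mm to its -y side. Origin under its middle.
- plate_spot (a point): Middle of the marked circle (a bead 88 mm across, 1 mm high) on the base plate's top: 85 mm along the stand's x from the post's axis, z = 12 mm. The fitted hoop's centre belongs straight above it.
- ramekin_mid (a point): Middle of the brown ramekin: a hollow cup, 69 mm across at the rim, 34 mm tall, this point 17 mm above its underside. It starts inside the holder's hoop, standing on the worktop; lift it (or the hoop) straight up.
- chip_cutter: Fixed obstacle in the middle of the worktop, between the stand and the holder (either may be on the left or the right): white potato cutter bolted down, about x = 0.48 to 0.84 m, y = -0.06 to 0.12 m, up to 362 mm tall (raised lever). Pass above it or in front of it.

How it is judged (in metres and radians):
On the way, in this order (a step that is already met when the one before it is completed fails the run):
1. the post is pulled up until its lock button has clicked out through the hole (value of joint post above 0.08 m and value of joint lock_button above 0.007 m), for 0.2 s.
2. the funnel holder is pressed onto the head of the locked post, hoop over the marked circle, flush, both hooks snapped back over it (all of step 1 and x of holder_foot in the frame of post_seat between -0.004 and 0.004 m and y of holder_foot in the frame of post_seat between -0.004 and 0.004 m and z of holder_foot in the frame of post_seat between -0.003 and 0.003 m and angle between the z axis of holder_foot and the z axis of post_seat, either way round below 0.06 rad and horizontal distance between holder_hoop and plate_spot below 0.02 m and value of joint each of hook_front, hook_rear below 0.05 rad), for 0.2 s.
At the end, for the whole second after the job is handed in: Post over 0.08 m, lock button out over 7 mm; holder flush on the seat (4 mm sideways, 3 mm in height, 0.06 rad), hoop centre within 20 mm of over the circle, hooks under 0.05 rad; ramekin upright on the base plate within 15 mm of the circle's middle; at rest (all of step 2 and velocity of joint post between -0.01 and 0.01 m/s and horizontal distance between ramekin_mid and plate_spot below 0.015 m and height (world z) of ramekin_mid between 0.025 and 0.033 m and angle between ramekin_mid's own z axis and vertical below 0.1 rad); the robot touches nothing.
It fails at once if a bystander (bottle, mill) is shifted by over 30 mm or tipped by over 0.3 rad (distance of any of squeeze_bottle, pepper_mill from where it was at the start of the episode above 0.03 m or angle between any of squeeze_bottle, pepper_mill's own z axis and vertical above 0.3 rad).
It fails at once if the ramekin is dropped: let go with its underside over 28 mm above the worktop (height (world z) of ramekin_mid above 0.045 m and contact force between the fingers and ramekin below 0.02 N).
It also fails if it takes over 72 s, if anything falls off the work surface, if the arm or the gripper's body presses on something with over 40 N, if the wrist force passes 120 N, or if a joint passes its speed limit or range.

### The arm

A 6-joint arm with a two-finger parallel gripper is mounted at the origin on a cart in front of the work surface, level with it; the furniture and walls round the work are solid. World frame = base frame: x ahead of the robot, y to its left, z up, the work surface at z = 0. Lengths are in mm, angles in rad, forces in N, time in s.
With the tool pointing down it reaches from about 350 to 975 mm from the base axis. Payload 7.1 kg.
Tool frame: the origin (TCP) lies on the front face of the gripper's body, between the roots of the fingers; the fingertips stand 80 mm ahead of it and the grasp point (between the pads) lies 61 mm ahead of it (ctrl.tcp_to_grasp is the distance from the TCP to the grasp point, in mm); z points along the fingers, y is the direction in which the jaws open and shut (so a half turn about z gives the same grasp; the last joint's range is limited). The gripper opens to 88 mm and grips with 3 to 60 N. Pads are 20 mm wide; open, the fingers measure 115 mm over their backs; the gripper's body (75 mm by 178 mm) begins 61 mm behind the grasp point.
Start: joints at [1.159, 0.423, 1.63, -0, 1.089, -0.019], TCP at [239.203, 577.397, 302.675] pointing down, gripper open.
Joint ranges: [-3, 3], [-0.9, 2.11], [0.09, 2.58], [-1.31, 4.45], [0.11, 2.69], [-2.54, 2.54]. Speed limits (rad/s): [2.39, 2.39, 3.01, 3.14, 3.14, 3.14].

### API

Orientations are given as a rotation vector (axis times angle).
In Python, from workcell import telemetry, get_image, ctrl gives the robot as it stands.
- The arm moves only by the tool send_rows, never from a script. Its argument "rows" is a list of rows, each a list of 5 numbers: the shift along the tool's x, y, z in m, then the turn about the tool's z in rad, then the opening, from -1 (shut) to 1 (fully open). A call has 1 to 5 rows; each row shifts and turns the commanded pose from where the row before left it, along the tool's axes as they then stand; what a row does not reach is not made up. A row lasts 1/10 s, in which the tool goes at most 50 mm and 8.59 degrees, less where a joint would pass 70% of its speed; a pose out of reach is approached as far as the arm can. A call with a gripper value outside its range is refused whole. The fingers move at their own pace and stop on an object; the grip force is fixed at half the most. Time passes only in rows, so rows that do not move let the fingers close. It gives the time, the measured TCP pose, the force and the opening at its end, in the units of the state.
- telemetry.get_obs(): the state, without advancing time (a new reading comes with each control period).
- get_image(name): name is "scene" or "top" or "wrist"; returns a dict with "color" (480x640x3 uint8, blue, green, red), "z_map" (480x640 float32, mm along the optical axis (not along the pixel's ray), 0 where there is no reading), "camera_matrix" (3x3 intrinsics, pixels), "rvec" (rotation vector, rad) and "tvec" (3), from world to camera coordinates, as OpenCV has them. Camera axes: x right, y down, z forward; pixel columns grow to the right and rows downward; lengths in mm; the calibration is good to about 2 mm. A picture is of the moment at which its call begins.
- ctrl.close_job(): hands the job in, once; it reports no verdict.
The state is a dict: "t": time; "qpos": joint angles; "qvel": joint speeds; "joint_torque": joint torques, N m; "ee_pos": TCP position; "orientation": TCP orientation; "ft_force": force on the tool from outside, world axes, zero at the start; "moment": the same for the moment, N m; "width": finger opening in mm.
Only numpy, scipy, OpenCV 4.12 (cv2) and the standard library are available. Lean on these libraries where they do the work, as an engineer would, in place of code of your own. Each camera call takes 0.05 s, during which the arm holds its last target.

## Working session

There is one attempt and no reset: what is moved stays moved. The work goes in short steps, Python scripts to look and compute and a tool call to move; the robot and the scene stay as the last step left them, time stands still between calls to the robot, and variables do not carry over. Pictures are saved under pics/ and viewed, and the job is handed in when it is done.

Besides the shell and the picture viewer there is one more tool, called by a JSON object that holds its "op" and its "data". send_rows: Moves the arm, as the interface text tells. Its arguments: {"type":"object","properties":{"rows":{"type":"array"}},"required":["rows"]}

```bash
ls; mkdir -p pics
python3 - <<'E'
from workcell import telemetry, get_image, ctrl
import cv2
print(telemetry.get_obs(), ctrl.tcp_to_grasp)
for n in ("scene","top","wrist"):
    im=get_image(n); cv2.imwrite(f"pics/{n}0.png",im["color"]); print(n,im["camera_matrix"].tolist(),im["rvec"],im["tvec"])
E
```

```text
pics
{'t': 0.0, 'qpos': array([ 1.15899149e+00,  4.23849780e-01,  1.63066547e+00, -1.53111595e-05,
        1.08856717e+00, -1.90350518e-02]), 'qvel': array([ 0.00082039, -0.00186078, -0.00162294, -0.00047314, -0.00077192,
       -0.0001208 ]), 'joint_torque': array([-9.83633581e-04, -5.44645035e+01, -2.73679411e+01,  6.44154917e-02,
        2.26935104e-02, -9.66460311e-05]), 'ee_pos': array([239.05065407, 577.02645934, 301.90564963]), 'orientation': array([-6.12932585e-01, -3.08090819e+00,  2.29035512e-03]), 'ft_force': array([ 0.81765815, -0.42682827, -0.45855711]), 'moment': array([-0.03698687,  0.04747644,  0.01451286]), 'width': 87.97300428783372} 61.3
scene [[624.7629312551352, 0.0, 329.29675694768963], [0.0, 624.7629312551352, 247.06908955248986], [0.0, 0.0, 1.0]] [ 0.92227238 -2.30706244  1.26427046] [ 413.43786875  305.37738176 1864.68366371]
top [[456.76555342926184, 0.0, 316.88050984158224], [0.0, 456.76555342926184, 240.63812894591487], [0.0, 0.0, 1.0]] [ 2.12837813 -2.09257105  0.19670882] [  12.5525456   566.09213842 1450.35388524]
wrist [[359.7458583323604, 0.0, 319.2618337292633], [0.0, 359.7458583323604, 238.0231935303838], [0.0, 0.0, 1.0]] [-2.41936881 -1.61697714 -0.21766293] [-624.00790961  -32.76988424  389.31807352]
```

View pics/scene0.png

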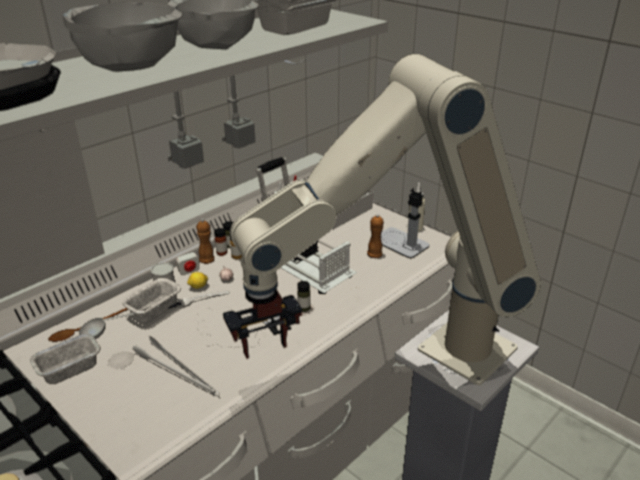

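View pics/top0.png

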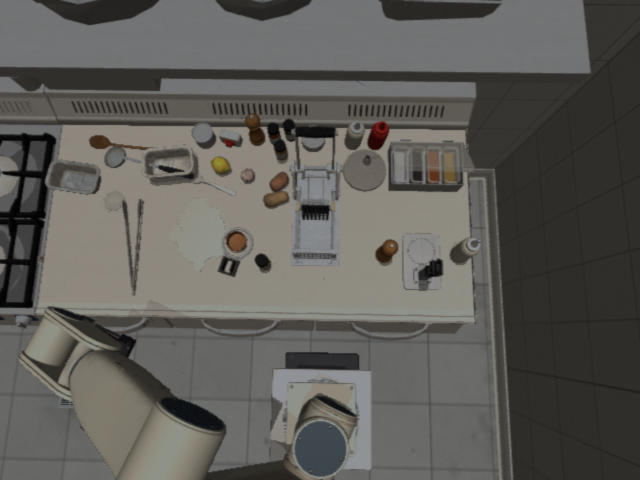

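View pics/wrist0.png

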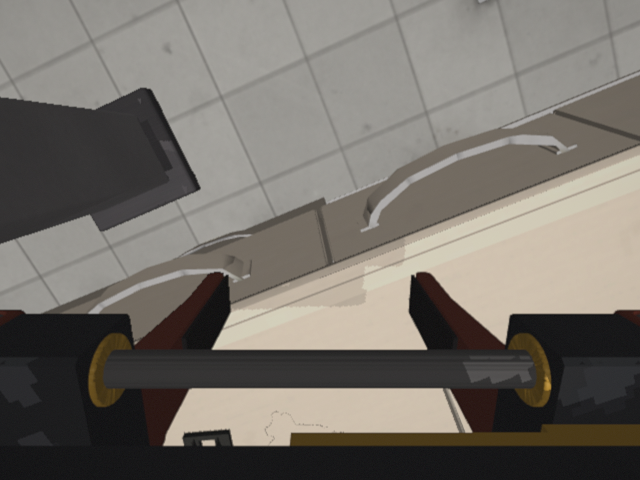

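The top view shows the holder and ramekin at about (235,245), the jar at (263,262), and the stand at (425,265). The mill is at (387,250) and the squeeze bottle at (470,247). I'll enlarge both regions.

```bash
cat > h.py <<'E'
import numpy as np, cv2
from workcell import telemetry, get_image, ctrl
def cam(im):
    R,_=cv2.Rodrigues(np.array(im["rvec"],float)); return np.array(im["camera_matrix"]),R,np.array(im["tvec"],float).ravel()
def px_plane(im,u,v,z):
    K,R,t=cam(im); c=-R.T@t; d=R.T@np.linalg.inv(K)@np.array([u,v,1.]); s=(z-c[2])/d[2]; return c+s*d
def px_depth(im,u,v):
    K,R,t=cam(im); zz=im["z_map"][int(round(v)),int(round(u))]; return R.T@(zz*np.linalg.inv(K)@np.array([u,v,1.])-t)
def proj(im,p):
    K,R,t=cam(im); q=K@(R@np.array(p,float)+t); return q[:2]/q[2]
def cloud(im):
    K,R,t=cam(im); h,w=im["z_map"].shape; u,v=np.meshgrid(np.arange(w),np.arange(h)); z=im["z_map"]
    P=np.stack([u*z,v*z,z],-1)@np.linalg.inv(K).T; P=(P-t)@R; P[z<=0]=np.nan; return P
def crop(im,u0,v0,u1,v1,k,name):
    c=cv2.resize(im["color"][v0:v1,u0:u1],None,fx=k,fy=k,interpolation=cv2.INTER_CUBIC); cv2.imwrite("pics/"+name,c)
E
python3 - <<'E'
from h import *
im=get_image("top"); crop(im,205,215,285,285,8,"a1.png"); crop(im,370,220,490,300,6,"a2.png")
P=cloud(im)
def pr(n,u0,u1,v0,v1,s=1):
    print(n)
for n,(u,v) in dict(ram=(237,243),holder=(229,267),jar=(263,262),mill=(387,250),bottle=(470,247),plate=(411,280),table=(300,285)).items(): print(n,px_depth(im,u,v).round(1))
np.save("P0.npy",P)
E
```

```text
ram [562.3 294.5  12. ]
holder [482.1 321.   -6.3]
jar [485.8 192.   95.6]
mill [ 519.8 -194.3  156.6]
bottle [ 535.2 -451.   145.9]
plate [ 445.8 -293.    13.5]
table [424.5  77.2  -3. ]
```

View pics/a1.png

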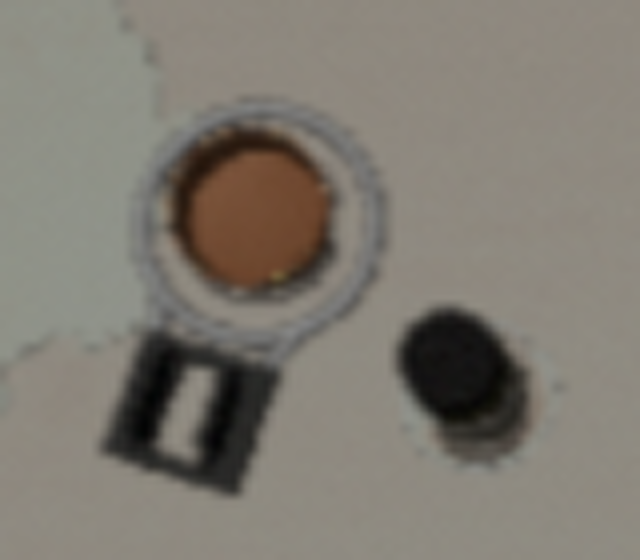

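View pics/a2.png

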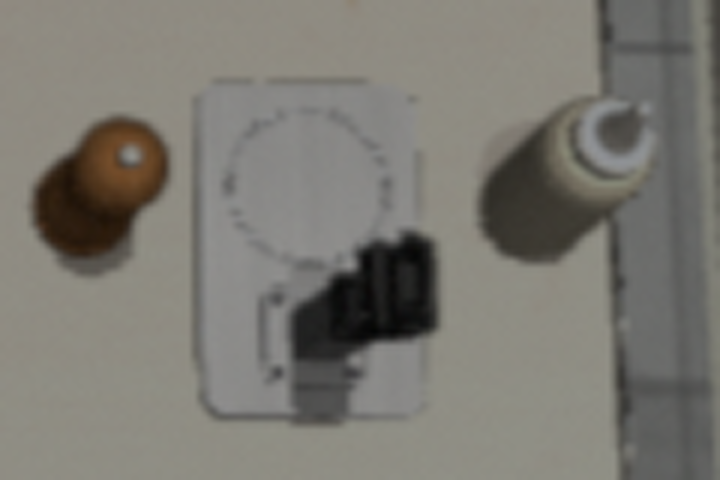

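Run:
```python
from h import *
im=get_image("top"); K,R,t=cam(im); print("campos",(-R.T@t).round(0))
f=lambda c,x0,y0,k:((c[0]+.5)/k+x0-.5,(c[1]+.5)/k+y0-.5)
def A2(n,c,z): print(n,px_plane(im,*f(c,370,220,6),z).round(1))
def A1(n,c,z): print(n,px_plane(im,*f(c,205,215,8),z).round(1))
for c in [(195,82),(418,82),(205,415),(428,412)]: A2("plate",c,12)
A2("spot",(308,187),12)
for s in [(225,187),(391,187),(308,108),(308,267)]: A2("spot e",s,13)
A2("mill base c",(82,222),20); A2("mill top",(130,155),170)
A2("bottle base",(530,212),20); A2("bottle tip",(610,135),150)
A2("head top",(400,285),210)
A1("ram",(247,215),30);A1("hoop",(260,222),8)
for c in [(150,335),(280,368),(105,452),(237,492)]: A1("hplate",c,8)
A1("win",(185,415),8)
A1("jar",(452,362),99)
s=get_image("scene"); crop(s,355,165,455,275,6,"s2.png")
P=cloud(im)
m=(P[...,1]<-240)&(P[...,1]>-420)&(P[...,2]>100)&(P[...,0]<600)&(P[...,0]>300)
Q=P[m]; print(len(Q)); 
for q in Q[np.argsort(-Q[:,2])][::6]: print(q.round(0))
```

```text
campos [ 2.680e+02 -1.000e+00  1.534e+03]
plate [ 605.  -266.6   12. ]
plate [ 607.  -392.7   12. ]
plate [ 416.4 -268.6   12. ]
plate [ 420.1 -391.7   12. ]
spot [ 545.5 -328.9   12. ]
spot e [ 544.6 -282.1   13. ]
spot e [ 546.1 -375.2   13. ]
spot e [ 590.8 -329.9   13. ]
spot e [ 499.9 -327.5   13. ]
mill base c [ 522.2 -200.7   20. ]
mill top [ 531.7 -205.5  170. ]
bottle base [ 531.9 -450.3   20. ]
bottle tip [ 549.9 -454.3  150. ]
head top [ 461.7 -329.4  210. ]
ram [564.1 296.6  30. ]
hoop [565.5 295.2   8. ]
hplate [515.9 339.4   8. ]
hplate [502.7 283.4   8. ]
hplate [465.7 355.4   8. ]
hplate [449.7 298.8   8. ]
win [482.  322.5   8. ]
jar [492.2 198.   99. ]
285
[ 476. -325.  249.]
[ 443. -325.  245.]
[ 443. -329.  243.]
[ 440. -324.  240.]
[ 449. -322.  237.]
[ 476. -332.  235.]
[ 456. -331.  233.]
[ 465. -321.  231.]
[ 476. -321.  230.]
[ 462. -315.  229.]
[ 468. -333.  228.]
[ 468. -319.  228.]
[ 442. -315.  227.]
[ 471. -316.  227.]
[ 448. -313.  226.]
[ 454. -313.  226.]
[ 474. -317.  225.]
[ 471. -314.  225.]
[ 448. -319.  224.]
[ 480. -320.  224.]
[ 446. -339.  224.]
[ 466. -317.  223.]
[ 466. -326.  223.]
[ 460. -314.  223.]
[ 458. -340.  222.]
[ 472. -312.  220.]
[ 440. -323.  220.]
[ 476. -313.  215.]
[ 438. -339.  213.]
[ 441. -313.  212.]
[ 438. -317.  209.]
[ 450. -312.  207.]
[ 459. -312.  205.]
[ 440. -314.  197.]
[ 464. -312.  193.]
[ 444. -313.  189.]
[ 451. -318.  155.]
[ 476. -319.  153.]
[ 464. -313.  152.]
[ 470. -316.  150.]
[ 470. -313.  149.]
[ 449. -316.  148.]
[ 462. -314.  146.]
[ 456. -311.  143.]
[ 444. -327.  141.]
[ 459. -313.  120.]
[ 450. -314.  117.]
[ 455. -314.  102.]
```

View pics/s2.png

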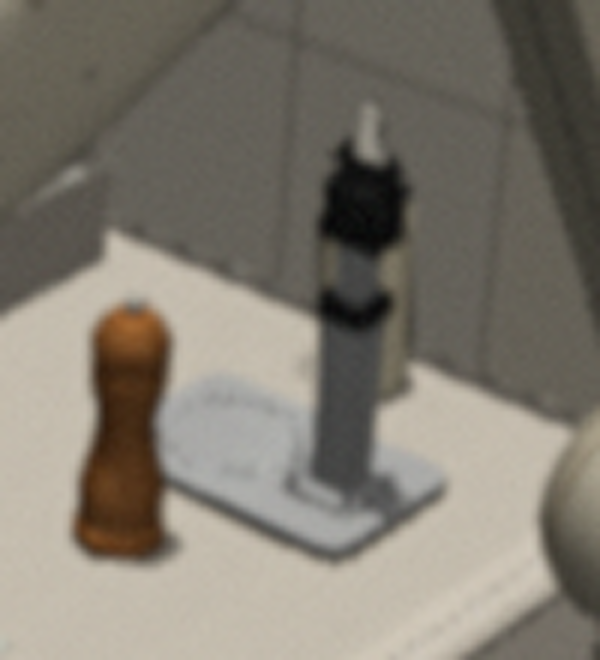

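Run:
```python
from h import *
from scipy.spatial.transform import Rotation as Ro
o=telemetry.get_obs(); im=get_image("wrist"); K,R,t=cam(im)
T=Ro.from_rotvec(o["orientation"]).as_matrix(); print(T.round(3))
c=-R.T@t; print("cam in tool",(T.T@(c-o["ee_pos"])).round(1)); print("cam axes in tool (cols x,y,z)\n",(T.T@R.T).round(3))
```

```text
[[-0.924  0.383 -0.   ]
 [ 0.383  0.924 -0.   ]
 [ 0.    -0.001 -1.   ]]
cam in tool [ 71.8  -0.5 -81.7]
cam axes in tool (cols x,y,z)
 [[ 0.    -0.964 -0.265]
 [ 1.     0.     0.001]
 [-0.001 -0.265  0.964]]
```

{"op": "send_rows", "data": {"rows": [[-0.02,-0.035,0,-0.13,1],[-0.03,-0.03,0,-0.13,1],[-0.04,-0.02,0,-0.132,1],[-0.045,-0.02,0,0,1],[-0.045,-0.02,0,0,1]]}}

```text
t: 0.85
ee_pos: [393.6, 434.4, 303.1]
orientation: [-0.0, 3.141, 0.001]
ft_force: [0.6, 0.5, 0.1]
width: 87.7
```

{"op": "send_rows", "data": {"rows": [[-0.03,-0.04,0,0,1],[-0.03,-0.04,0,0,1],[-0.03,-0.04,0,0,1],[-0.01,-0.015,0,0,1],[0,0,0,0,1]]}}

```text
t: 1.35
ee_pos: [493.8, 298.2, 302.7]
orientation: [0.007, 3.141, -0.0]
ft_force: [-1.3, -0.1, 0.1]
width: 88.0
```

Run:
```python
from h import *
print(telemetry.get_obs()["ee_pos"])
im=get_image("wrist"); cv2.imwrite("pics/w1.png",im["color"]); import pickle; pickle.dump(im,open("w1.pkl","wb"))
```

```text
[493.77013095 298.15623986 302.70673529]
```

View pics/w1.png

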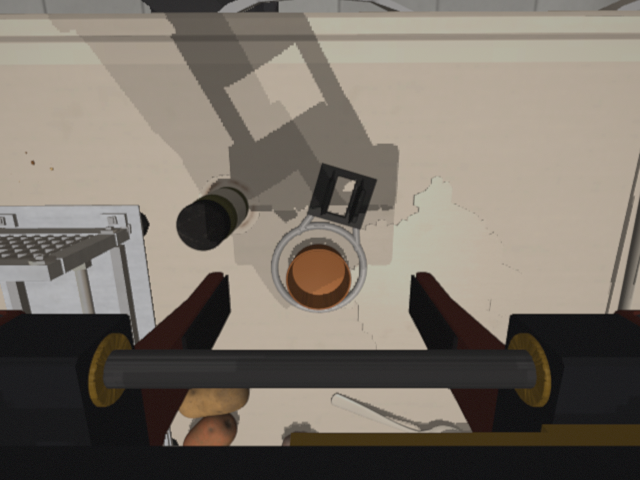

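Run:
```python
from h import *; import pickle
im=pickle.load(open("w1.pkl","rb")); crop(im,260,155,390,320,5,"w1c.png")
```

```text
(no output)
```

View pics/w1c.png

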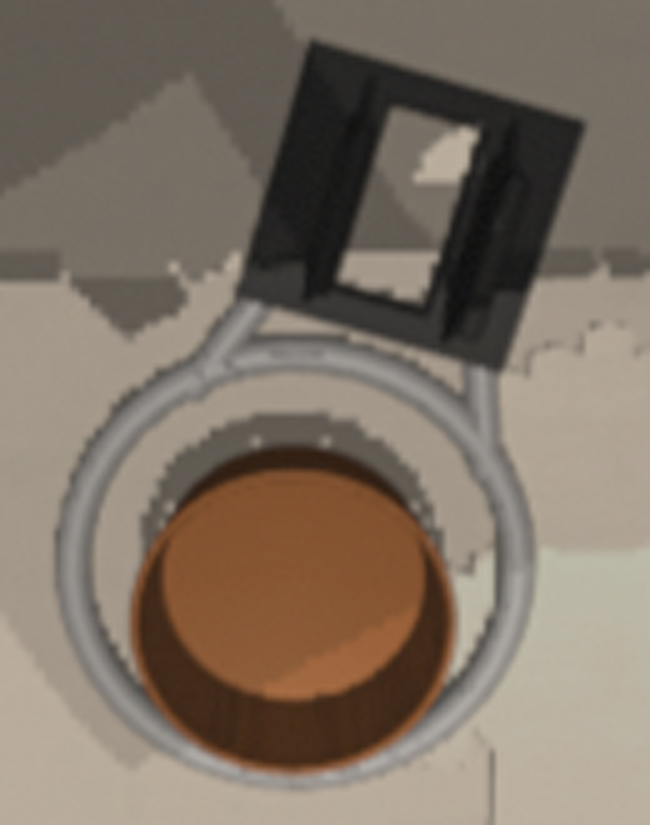

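Run:
```python
from h import *; import pickle
im=pickle.load(open("w1.pkl","rb"))
F=lambda c,z:px_plane(im,(c[0]+.5)/5+259.5,(c[1]+.5)/5+154.5,z)
r=[F(c,34) for c in [(132,612),(455,612),(293,447),(293,772)]]; print("ram",((r[0]+r[1])/2).round(1),((r[2]+r[3])/2).round(1),np.linalg.norm(r[0]-r[1]),np.linalg.norm(r[2]-r[3]))
h=[F(c,4) for c in [(57,560),(533,560),(295,788),(295,338)]]; print("hoop",((h[0]+h[1])/2).round(1),((h[2]+h[3])/2).round(1),np.linalg.norm(h[0]-h[1]),np.linalg.norm(h[2]-h[3]))
p=np.array([F(c,8) for c in [(312,40),(585,125),(500,370),(240,297)]]); print(p.round(1),"centre",p.mean(0).round(1))
for a,b in [(1,2),(0,3)]: d=p[b]-p[a]; print("yaw x",np.degrees(np.arctan2(d[1],d[0])),np.linalg.norm(d))
for a,b in [(0,1),(3,2)]: d=p[b]-p[a]; print("yaw y",np.degrees(np.arctan2(d[1],d[0])),np.linalg.norm(d))
print("jar top",px_plane(im,203,225,99))
w=np.array([F(c,8) for c in [(390,105),(482,125),(430,310),(337,280)]]); print("win",w.mean(0))
```

```text
ram [560.4 296.4  34. ] [560.8 296.3  34. ] 67.27126488992944 72.37124111159848
hoop [559.8 296.7   4. ] [562.4 296.7   4. ] 106.74836570416467 107.26869668936727
[[445.2 300.7   8. ]
 [462.8 357.4   8. ]
 [515.1 341.1   8. ]
 [498.9 285.3   8. ]] centre [480.5 321.1   8. ]
yaw x -17.321972181291457 54.83612539727051
yaw x -16.088251277401902 55.826763219390266
yaw y 72.77743070625294 59.33675140895072
yaw y 73.74295154978604 58.14470858347566
jar top [488.92704849 202.96413342  99.        ]
win [479.58383629 321.13770796   8.        ]
```

{"op": "send_rows", "data": {"rows": [[-0.034,0.001,0,0,1],[-0.033,-0.003,0.02,0,1],[0,0,0.05,0,1],[0,0,0.05,0,1],[0,0,0.02,0,1]]}}

```text
t: 1.9
ee_pos: [556.4, 298.6, 157.9]
orientation: [0.001, -3.135, 0.004]
ft_force: [0.5, -0.5, -0.3]
width: 87.5
```

Run:
```python
from h import *
print(telemetry.get_obs()["ee_pos"])
im=get_image("wrist"); cv2.imwrite("pics/w2.png",im["color"])
im=get_image("top"); crop(im,190,190,310,290,6,"t2.png")
print(telemetry.get_obs()["ee_pos"])
```

```text
[556.35264037 298.63538367 157.88608165]
[556.55520798 298.74157779 158.87203461]
```

View pics/w2.png

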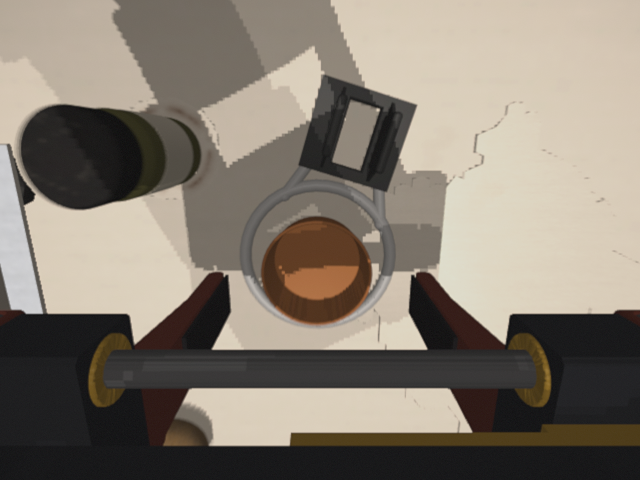

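{"op": "send_rows", "data": {"rows": [[-0.004,-0.002,0.025,0,1],[0,0,0.025,0,1],[0,0,0.014,0,1],[0,0,0,0,1]]}}

```text
t: 2.4
ee_pos: [562.6, 296.8, 98.1]
orientation: [0.0, -3.14, 0.001]
ft_force: [-1.0, 1.2, 0.0]
width: 87.7
```

Run:
```python
from h import *
print(telemetry.get_obs()["ee_pos"],telemetry.get_obs()["ft_force"])
im=get_image("wrist"); cv2.imwrite("pics/w3.png",im["color"])
```

```text
[562.55769503 296.84721012  98.09754007] [-0.95364712  1.18719114  0.01156658]
```

View pics/w3.png

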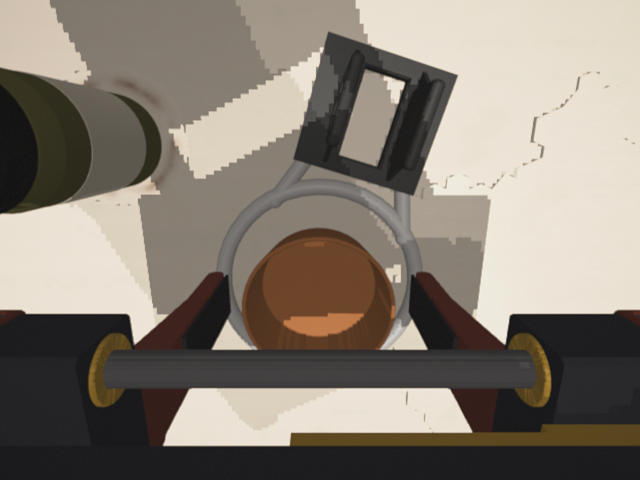

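{"op": "send_rows", "data": {"rows": [[0.001,0,0.005,0,1],[0,0,0,0,-1],[0,0,0,0,-1],[0,0,0,0,-1],[0,0,0,0,-1]]}}

```text
t: 2.95
ee_pos: [562.6, 296.5, 94.3]
orientation: [0.001, 3.141, 0.001]
ft_force: [-1.4, 0.0, 4.1]
width: 66.2
```

{"op": "send_rows", "data": {"rows": [[0,0,-0.01,0,-1],[0,0,-0.02,0,-1],[0,0,-0.03,0,-1],[0,0,0,0,-1]]}}

```text
t: 3.35
ee_pos: [564.3, 297.3, 157.8]
orientation: [0.001, 3.136, 0.005]
ft_force: [0.5, 0.8, 0.4]
width: 66.1
```

Run:
```python
from h import *
print(telemetry.get_obs()["ee_pos"],telemetry.get_obs()["ft_force"],telemetry.get_obs()["width"])
im=get_image("wrist"); cv2.imwrite("pics/w4.png",im["color"])
```

```text
[564.2856061  297.25276256 157.77689835] [0.47575467 0.77048355 0.36504198] 66.1322351417637
```

View pics/w4.png

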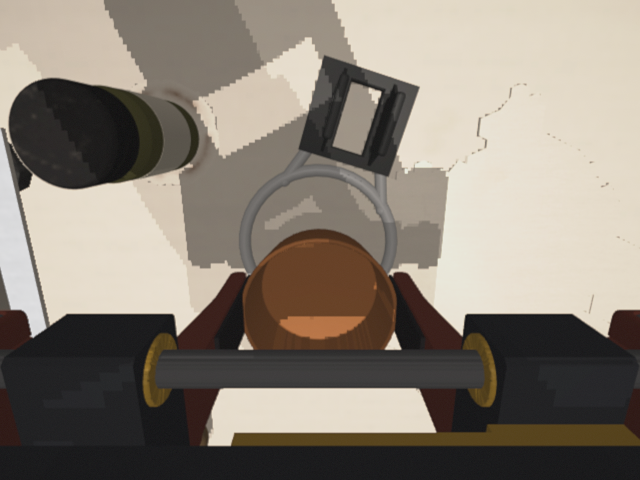

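{"op": "send_rows", "data": {"rows": [[0,0,-0.045,0,-1],[0.02,0,-0.045,0,-1],[0.03,0,-0.04,0,-1],[0.03,0,-0.04,0,-1],[0.035,0,-0.035,0,-1]]}}

```text
t: 3.9
ee_pos: [446.3, 296.1, 359.4]
orientation: [-0.002, -3.141, 0.001]
ft_force: [-0.2, 1.3, -0.7]
width: 66.2
```

{"op": "send_rows", "data": {"rows": [[0.03,-0.02,0,0,-1],[0.02,-0.04,0,0,-1],[0,-0.045,0,0,-1],[0,-0.045,0,0,-1],[0,-0.045,0,0,-1]]}}

```text
t: 4.4
ee_pos: [396.1, 100.0, 357.9]
orientation: [0.001, -3.141, 0.001]
ft_force: [0.6, -0.1, -1.5]
width: 66.2
```

{"op": "send_rows", "data": {"rows": [[0,-0.045,0,0,-1],[0,-0.045,0,0,-1],[0,-0.045,0,0,-1],[0,-0.045,0,0,-1],[0,-0.045,0,0,-1]]}}

```text
t: 4.9
ee_pos: [396.1, -125.3, 357.9]
orientation: [-0.002, -3.141, -0.001]
ft_force: [1.0, 0.0, -0.6]
width: 66.7
```

{"op": "send_rows", "data": {"rows": [[0,-0.045,-0.01,0,-1],[0,-0.045,-0.01,0,-1],[0,-0.045,0,0,-1],[0,-0.045,0,0,-1],[0,-0.024,0,0,-1]]}}

```text
t: 5.4
ee_pos: [396.1, -330.5, 377.6]
orientation: [-0.005, -3.141, -0.0]
ft_force: [0.3, 0.2, -1.5]
width: 66.5
```

{"op": "send_rows", "data": {"rows": [[-0.04,0,0,0,-1],[-0.045,0,0,0,-1],[-0.045,0,0,0,-1],[-0.017,0,0,0,-1],[0,0,0,0,-1]]}}

```text
t: 5.9
ee_pos: [545.5, -327.2, 376.5]
orientation: [0.001, -3.14, -0.002]
ft_force: [0.5, -0.6, -0.7]
width: 66.3
```

Run:
```python
from h import *; import pickle
print(telemetry.get_obs()["ee_pos"],telemetry.get_obs()["qpos"])
im=get_image("wrist"); cv2.imwrite("pics/w5.png",im["color"]); pickle.dump(im,open("w5.pkl","wb"))
im=get_image("top"); crop(im,350,200,490,300,5,"t5.png")
im=get_image("scene"); crop(im,340,140,470,270,5,"s5.png")
```

```text
[ 545.51634272 -327.15404633  376.54992313] [-5.58999169e-01  3.69433732e-01  1.53336688e+00  2.36152437e-04
  1.24098967e+00 -2.13081473e+00]
```

View pics/w5.png

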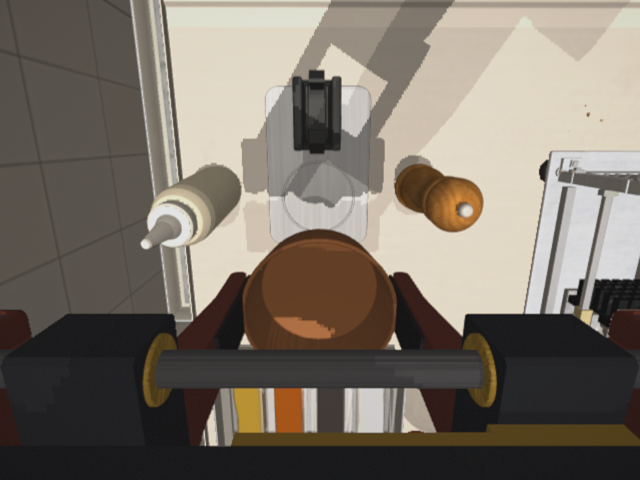

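View pics/s5.png

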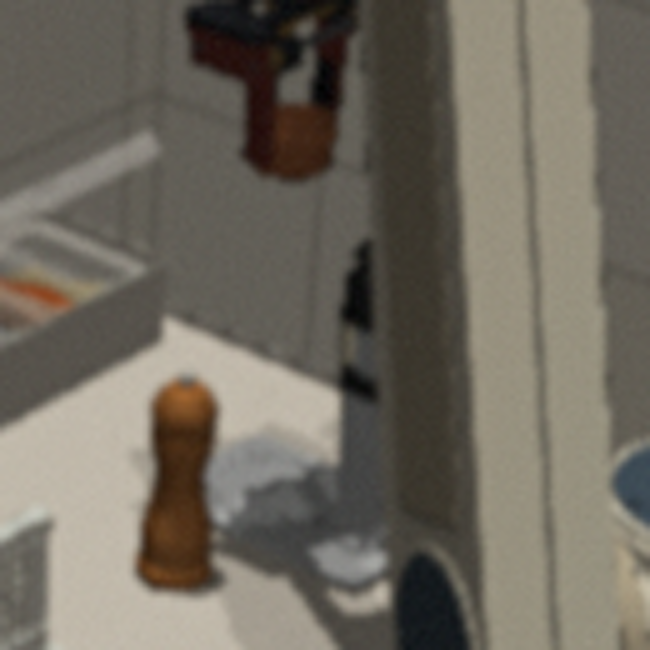

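Run:
```python
from h import *; import pickle
im=pickle.load(open("w5.pkl","rb")); crop(im,255,60,385,250,4,"w5c.png"); crop(im,130,140,250,260,5,"w5b.png"); crop(im,385,140,495,250,5,"w5m.png")
c=cv2.imread("pics/w5b.png"); d=cv2.imread("pics/w5m.png"); d=cv2.copyMakeBorder(d,0,50,0,0,cv2.BORDER_CONSTANT); cv2.imwrite("pics/w5bm.png",np.hstack([c[:600,:400],d[:600,:400]]))
```

```text
(no output)
```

View pics/w5c.png

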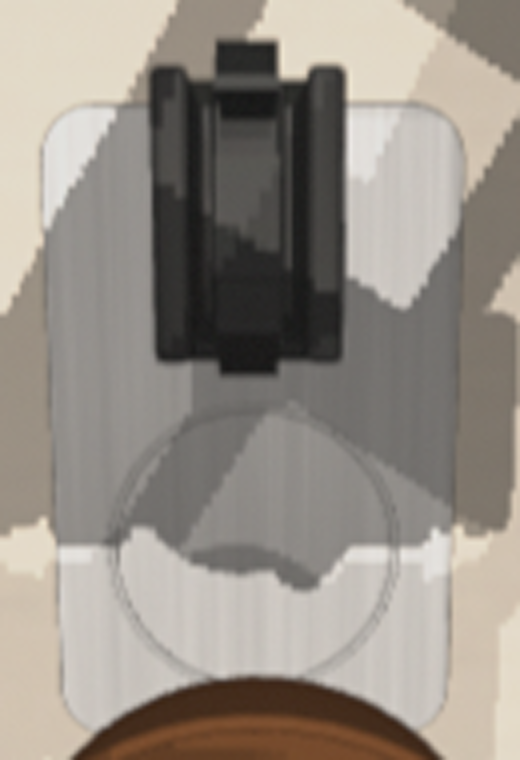

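View pics/w5b.png

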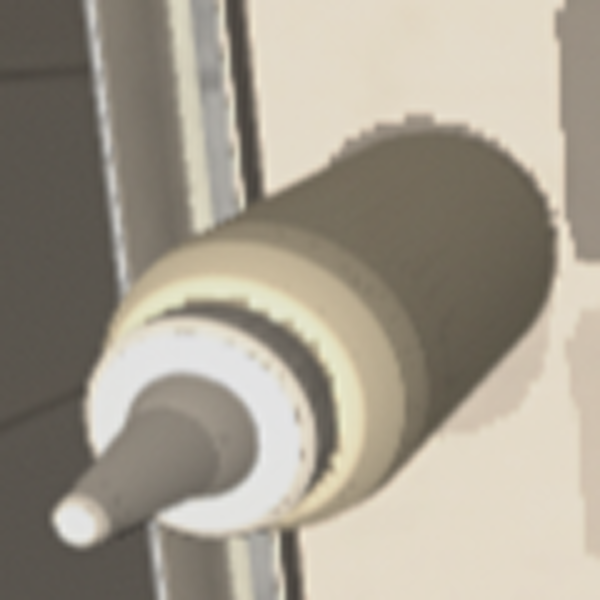

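View pics/w5m.png

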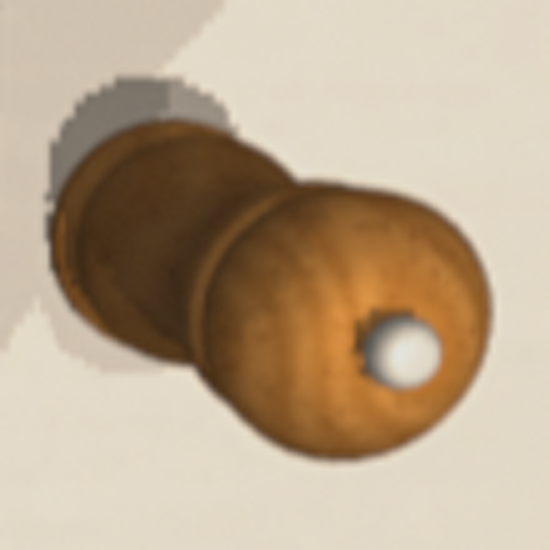

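Run:
```python
from h import *; import pickle
im=pickle.load(open("w5.pkl","rb"))
K,R,t=cam(im); print("cam",-R.T@t)
F=lambda c,z,o=(255,60),k=4:px_plane(im,(c[0]+.5)/k+o[0]-.5,(c[1]+.5)/k+o[1]-.5,z).round(1)
print("spot L/R",F((115,548),13),F((400,548),13),"top",F((257,402),13),"c",F((257,545),13))
print("plate back edge",F((120,102),12),F((400,102),12))
print("plate L edge",F((42,160),12),F((60,640),12)," R",F((465,160),12),F((447,640),12))
for z in (220,224,228): print("head",z,F((152,70),z),F((344,70),z),F((158,360),z),F((342,360),z))
print("hooks tip",F((247,42),246),F((247,370),246))
print("mill knob",F((405,350),168,(385,140),5)," head L/R",F((205,320),145,(385,140),5),F((492,320),145,(385,140),5))
print("mill base L",F((55,245),5,(385,140),5))
print("bottle tip",F((80,520),198,(130,140),5),"collar",F((200,425),165,(130,140),5),"base R edge",F((555,240),10,(130,140),5))
```

```text
cam [ 473.56190978 -328.1419067   458.34184701]
spot L/R [ 542.1 -371.7   13. ] [ 542. -283.   13.] top [ 497.6 -327.6   13. ] c [ 541.1 -327.5   13. ]
plate back edge [ 413.2 -367.1   12. ] [ 413.  -286.4   12. ]
plate L edge [ 428.9 -390.2   12. ] [ 571.6 -390.    12. ]  R [ 428.7 -267.1   12. ] [ 571.5 -267.2   12. ]
head 220 [ 436.8 -343.9  220. ] [ 436.7 -314.6  220. ] [ 479.8 -343.8  220. ] [ 479.8 -314.2  220. ]
head 224 [ 437.4 -343.7  224. ] [ 437.3 -314.8  224. ] [ 479.7 -343.5  224. ] [ 479.7 -314.4  224. ]
head 228 [ 438.  -343.4  228. ] [ 437.9 -315.   228. ] [ 479.6 -343.2  228. ] [ 479.6 -314.6  228. ]
hooks tip [ 437.2 -329.3  246. ] [ 480.5 -329.3  246. ]
mill knob [ 528.8 -207.4  168. ]  head L/R [ 527.9 -233.7  145. ] [ 527.8 -183.1  145. ]
mill base L [ 533.1 -230.9    5. ]
bottle tip [ 549.3 -458.2  198. ] collar [ 542.3 -452.5  165. ] base R edge [ 531.3 -424.9   10. ]
```

Run:
```python
from h import *; import pickle
im=pickle.load(open("w5.pkl","rb"))
crop(im,230,215,410,355,4,"w5r.png")
for v in (229,230,231,232): print(px_plane(im,319.5,v,316.5).round(1))
print(px_plane(im,244,295,316.5),px_plane(im,396,295,316.5))
```

```text
[ 508.6 -327.7  316.5]
[ 509.  -327.7  316.5]
[ 509.4 -327.7  316.5]
[ 509.9 -327.7  316.5]
[ 537.64377203 -359.89237959  316.5       ] [ 537.63540791 -294.93811931  316.5       ]
```

View pics/w5r.png

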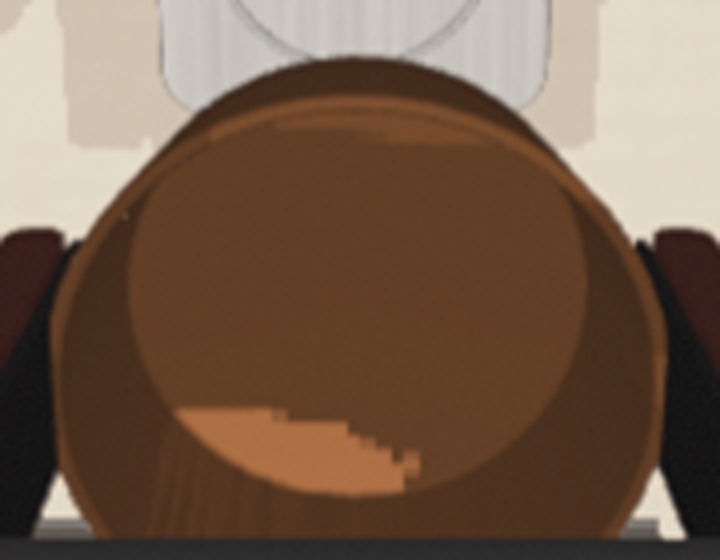

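{"op": "send_rows", "data": {"rows": [[0.0035,-0.0015,0.03,0,-1],[0,0,0.045,0,-1],[0,0,0.045,0,-1],[0,0,0.03,0,-1],[0,0,0,0,-1]]}}

```text
t: 6.55
ee_pos: [536.8, -327.9, 224.5]
orientation: [-0.003, -3.134, -0.007]
ft_force: [-0.7, 0.5, -0.1]
width: 66.4
```

Run:
```python
from h import *; import pickle
print(telemetry.get_obs()["ee_pos"],telemetry.get_obs()["qpos"])
im=get_image("wrist"); cv2.imwrite("pics/w6.png",im["color"]); 
im=get_image("top"); crop(im,350,200,490,300,5,"t6.png")
```

```text
[ 536.84294379 -327.93363421  224.45803663] [-5.67246607e-01  5.24894930e-01  1.66813845e+00 -1.15737756e-04
  9.57537827e-01 -2.13620981e+00]
```

View pics/w6.png

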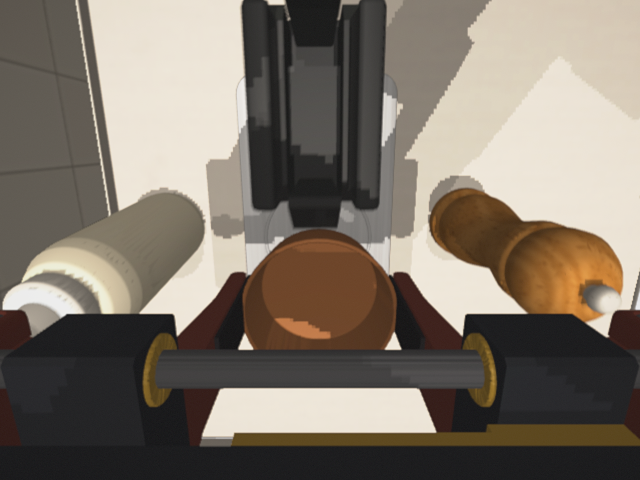

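View pics/t6.png

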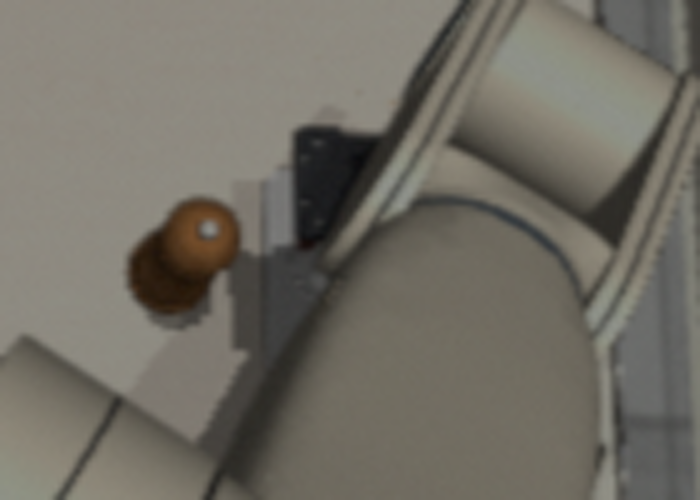

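{"op": "send_rows", "data": {"rows": [[0,0,0,0,-1]]}}

```text
t: 6.75
ee_pos: [541.0, -330.0, 231.1]
orientation: [0.002, 3.139, -0.003]
ft_force: [0.3, 1.0, -1.6]
width: 66.7
```

Run:
```python
from h import *; import pickle
o=telemetry.get_obs();print(o["ee_pos"],o["qpos"],o["orientation"],o["joint_torque"])
```

```text
[ 540.95994684 -329.95945767  231.11955597] [-5.66472231e-01  5.18561123e-01  1.66054510e+00 -4.65981255e-05
  9.58910972e-01 -2.13600814e+00] [ 1.93607442e-03  3.13859286e+00 -3.05877911e-03] [-7.31426873e-02 -5.64481795e+01 -2.40976971e+01 -4.44516633e-02
  9.02922987e-02 -8.95454432e-04]
```

{"op": "send_rows", "data": {"rows": [[0,0,0.025,0,-1],[0,0,0.03,0,-1],[0,0,0.03,0,-1],[0,0,0.02,0,-1],[0,0,0.01,0,-1]]}}

```text
t: 7.25
ee_pos: [540.6, -329.4, 114.0]
orientation: [0.001, 3.141, -0.001]
ft_force: [0.7, -0.5, -1.0]
width: 66.3
```

{"op": "send_rows", "data": {"rows": [[0,0,0.004,0,-1],[0,0,0,0,-1],[0,0,0,0,-1]]}}

```text
t: 7.55
ee_pos: [541.1, -329.7, 111.2]
orientation: [0.001, 3.14, -0.002]
ft_force: [0.4, -0.1, -0.4]
width: 66.6
```

Run:
```python
from h import *; import pickle
o=telemetry.get_obs();print(o["ee_pos"],o["orientation"],o["ft_force"])
im=get_image("wrist"); cv2.imwrite("pics/w7.png",im["color"]); 
im=get_image("scene"); crop(im,340,140,470,270,5,"s7.png")
```

```text
[ 541.12410434 -329.66862113  111.20378618] [ 1.20807107e-03  3.13955140e+00 -2.06119520e-03] [ 0.38728568 -0.13000988 -0.44349804]
```

View pics/w7.png

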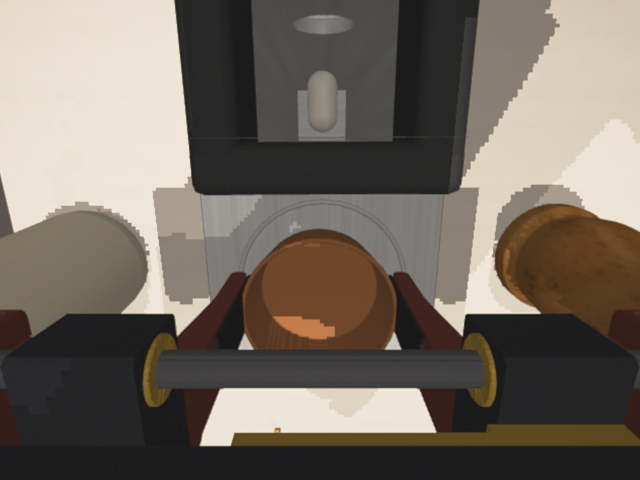

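View pics/s7.png

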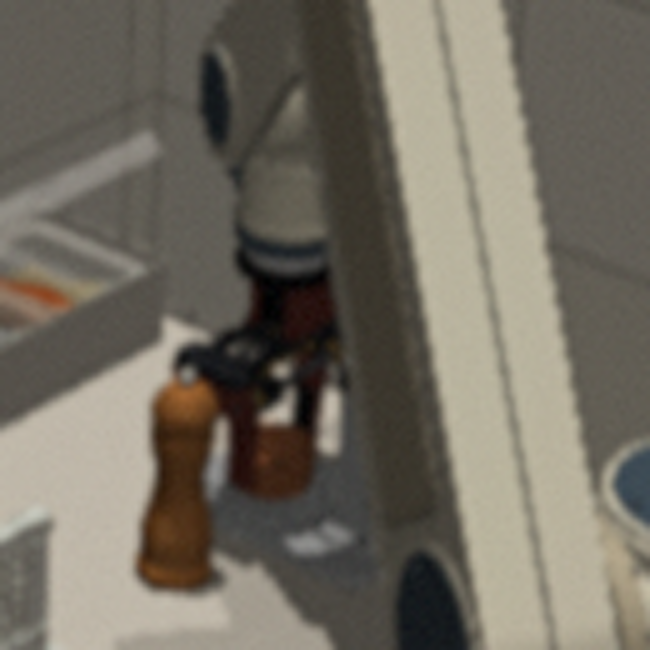

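{"op": "send_rows", "data": {"rows": [[-0.001,0.001,0.002,0,-1],[0,0,0.002,0,-1],[0,0,0,0,-1],[0,0,0,0,-1]]}}

```text
t: 8.05
ee_pos: [541.7, -328.2, 106.3]
orientation: [0.001, 3.141, -0.001]
ft_force: [-0.2, 1.3, 6.2]
width: 66.3
```

Contact shows as 6 N upward, so I'll release and lift.

{"op": "send_rows", "data": {"rows": [[0,0,0,0,0.75],[0,0,0,0,0.75],[0,0,0,0,0.75],[0,0,0,0,0.75]]}}

```text
t: 8.45
ee_pos: [541.2, -328.1, 105.5]
orientation: [-0.001, -3.141, -0.0]
ft_force: [0.3, -0.3, -0.6]
width: 76.9
```

{"op": "send_rows", "data": {"rows": [[0,0,-0.015,0,0.75],[0,0,-0.03,0,0.75],[0,0,-0.04,0,0.75],[0,0,-0.045,0,0.75],[0,0,-0.045,0,0.75]]}}

```text
t: 8.95
ee_pos: [541.0, -328.0, 283.3]
orientation: [0.001, 3.141, -0.0]
ft_force: [0.2, 0.2, 0.1]
width: 76.9
```

Run:
```python
from h import *; import pickle
o=telemetry.get_obs();print(o["ee_pos"],o["orientation"],o["ft_force"],o["width"])
im=get_image("wrist"); cv2.imwrite("pics/w8.png",im["color"]); pickle.dump(im,open("w8.pkl","wb"))
```

```text
[ 541.03060032 -327.9843413   283.30298546] [ 1.16866934e-03  3.14140733e+00 -2.46248753e-04] [0.24351211 0.16121599 0.08156671] 76.87055026013842
```

View pics/w8.png

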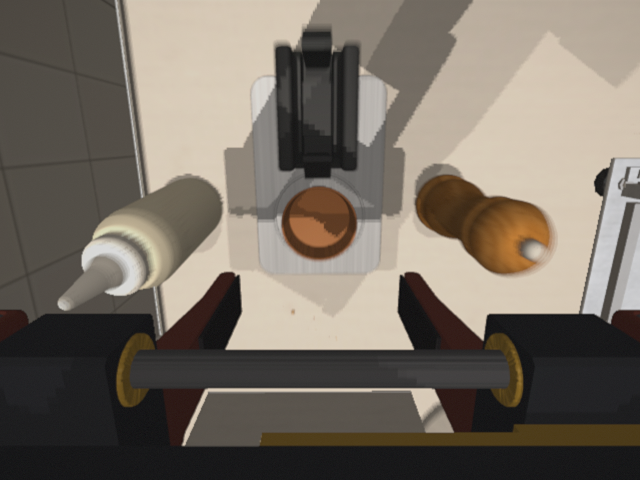

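Run:
```python
from h import *; import pickle
im=pickle.load(open("w8.pkl","rb")); crop(im,230,20,410,280,3,"w8c.png")
a=[px_plane(im,*p,46) for p in [(282.5,222),(356.5,222),(319,186),(319,260)]]; print((a[0]+a[1])/2,(a[2]+a[3])/2,np.linalg.norm(a[0]-a[1]),np.linalg.norm(a[2]-a[3]))
```

```text
[ 541.76718886 -328.25944314   46.        ] [ 543.66666674 -328.71807155   46.        ] 67.22747850415449 69.04971999370898
```

View pics/w8c.png

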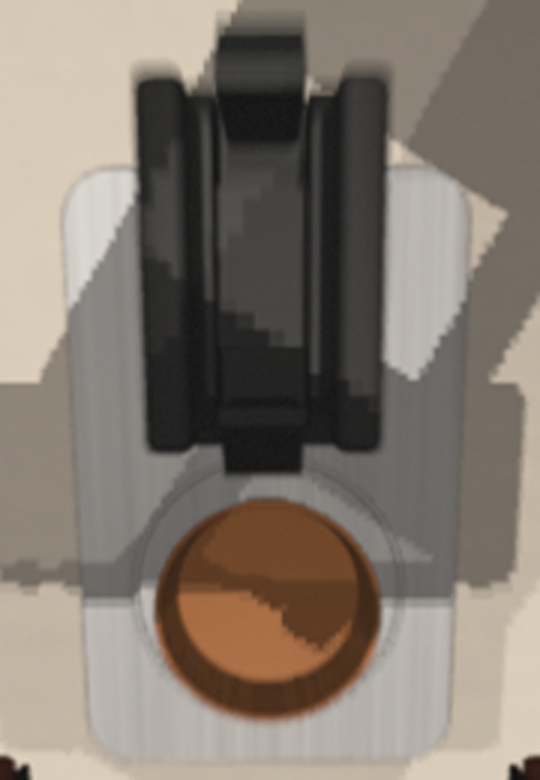

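{"op": "send_rows", "data": {"rows": [[0,0,-0.03,0,0.75],[0.01,0,-0.027,0,0.75],[0.036,0,0,0,0.75],[0.036,0,0,0,0.75],[0,-0.001,0,0,0.75]]}}

```text
t: 9.5
ee_pos: [455.9, -328.5, 338.5]
orientation: [-0.004, -3.14, -0.001]
ft_force: [0.0, 0.3, -1.1]
width: 76.6
```

{"op": "send_rows", "data": {"rows": [[0,0,0.02,0,0.75],[0,0,0.025,0,0.75],[0,0,0.02,0,0.75],[0,0,0.006,0,0.75],[0,0,0,0,0.75]]}}

```text
t: 10.0
ee_pos: [459.6, -329.0, 266.3]
orientation: [-0.001, -3.141, -0.001]
ft_force: [0.8, 0.1, 1.1]
width: 76.8
```

Run:
```python
from h import *; import pickle
o=telemetry.get_obs();print(o["ee_pos"],o["orientation"],o["ft_force"],o["width"])
im=get_image("wrist"); cv2.imwrite("pics/w9.png",im["color"]); pickle.dump(im,open("w9.pkl","wb"))
im=get_image("scene"); crop(im,340,140,470,270,5,"s9.png")
```

```text
[ 459.58346449 -328.99543158  266.33040623] [-1.04727534e-03 -3.14078206e+00 -1.08972173e-03] [0.82179034 0.1437756  1.063277  ] 76.77955482738976
```

View pics/w9.png

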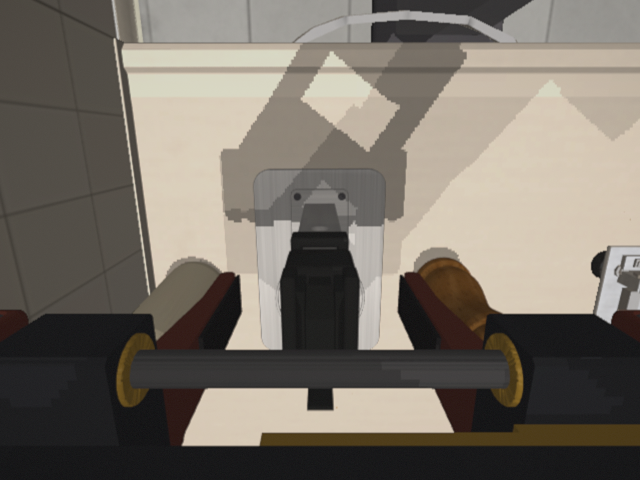

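View pics/s9.png

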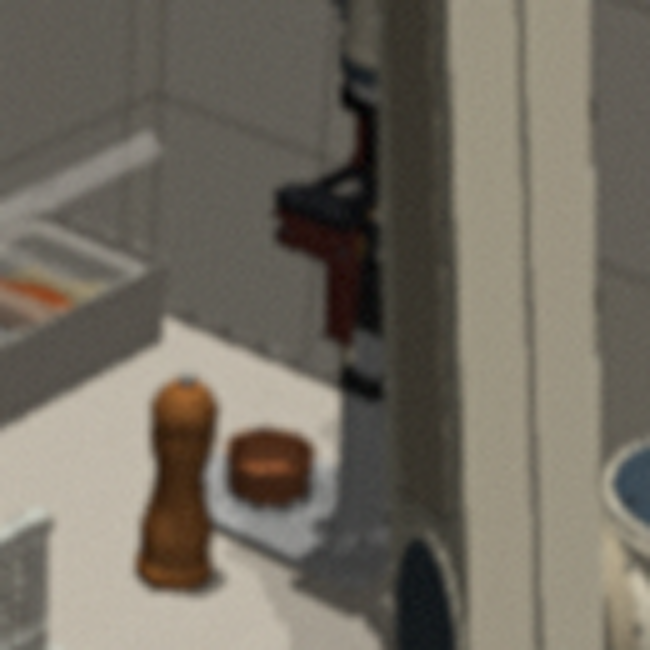

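{"op": "send_rows", "data": {"rows": [[0.001,0,0,0,-1],[0,0,0,0,-1],[0,0,0,0,-1],[0,0,0,0,-1],[0,0,0,0,-1]]}}

```text
t: 10.6
ee_pos: [458.4, -329.1, 266.9]
orientation: [0.001, 3.141, -0.0]
ft_force: [0.3, 0.3, 1.3]
width: 40.5
```

{"op": "send_rows", "data": {"rows": [[0,0,0,0,-1],[0,0,0,0,-1],[0,0,-0.005,0,-1],[0,0,-0.005,0,-1],[0,0,-0.005,0,-1]]}}

```text
t: 11.1
ee_pos: [458.3, -328.8, 281.3]
orientation: [-0.001, -3.141, -0.001]
ft_force: [4.7, 1.2, -12.8]
width: 29.8
```

{"op": "send_rows", "data": {"rows": [[0,0,-0.008,0,-1],[0,0,-0.008,0,-1],[0,0,-0.008,0,-1],[0,0,-0.004,0,-1],[0,0,-0.002,0,-1]]}}

```text
t: 11.6
ee_pos: [458.3, -328.8, 312.0]
orientation: [-0.001, -3.142, -0.001]
ft_force: [4.4, 1.9, -8.9]
width: 29.7
```

{"op": "send_rows", "data": {"rows": [[0,0,-0.002,0,-1],[0,0,-0.002,0,-1],[0,0,-0.002,0,-1]]}}

```text
t: 11.9
ee_pos: [458.3, -328.8, 317.7]
orientation: [-0.001, -3.141, -0.001]
ft_force: [4.1, 2.0, -8.5]
width: 29.9
```

{"op": "send_rows", "data": {"rows": [[0,0,-0.0015,0,-1],[0,0,-0.001,0,-1]]}}

```text
t: 12.1
ee_pos: [458.2, -328.8, 318.2]
orientation: [-0.001, -3.141, -0.001]
ft_force: [11.1, -2.7, -30.5]
width: 30.2
```

{"op": "send_rows", "data": {"rows": [[0,0,-0.001,0,-1],[0,0,-0.001,0,-1]]}}

```text
t: 12.3
ee_pos: [458.2, -328.8, 318.3]
orientation: [-0.001, -3.14, -0.002]
ft_force: [14.0, -5.3, -43.3]
width: 30.0
```

{"op": "send_rows", "data": {"rows": [[0,0,0.002,0,-1],[0,0,0.0015,0,-1],[0,0,0.0005,0,-1]]}}

```text
t: 12.6
ee_pos: [458.2, -328.8, 318.1]
orientation: [-0.001, -3.141, -0.001]
ft_force: [2.5, 4.6, -4.2]
width: 29.9
```

Run:
```python
from h import *; import pickle
o=telemetry.get_obs();print(o["ee_pos"],o["orientation"],o["ft_force"],o["width"])
im=get_image("wrist"); cv2.imwrite("pics/w10.png",im["color"]);crop(im,220,100,420,300,4,"w10c.png")
```

```text
[ 458.24363194 -328.79773035  318.10737347] [-1.01947043e-03 -3.14097401e+00 -1.28693821e-03] [ 2.53752929  4.62767798 -4.21653337] 29.93230167833385
```

View pics/w10c.png

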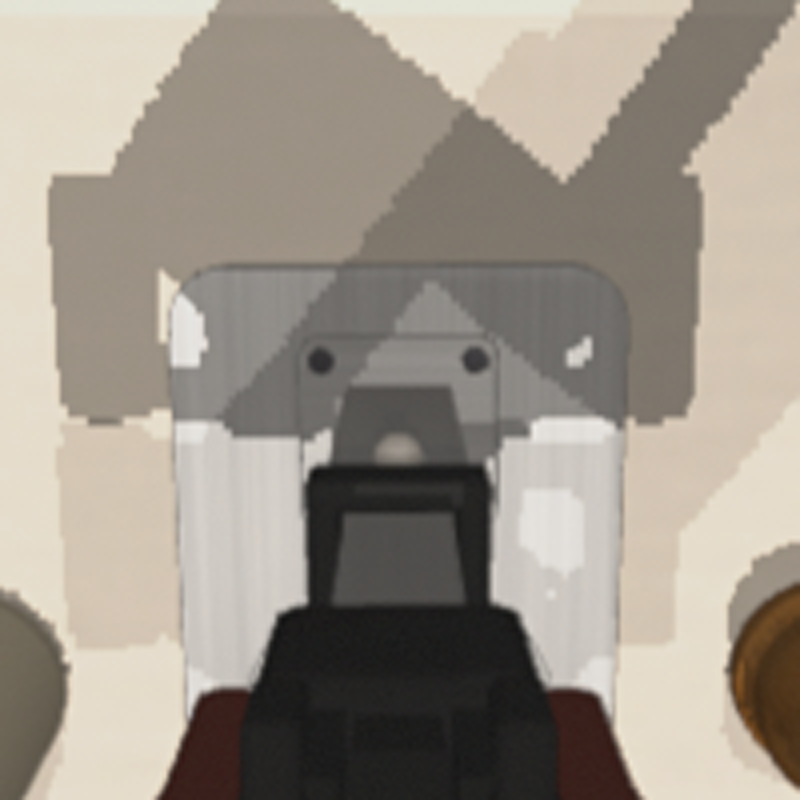

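The button's light nose now stands out of the tube below the bush, at crop (400,450). A small push down will confirm the lock.

{"op": "send_rows", "data": {"rows": [[0,0,0.001,0,-1],[0,0,0.001,0,-1],[0,0,0,0,-1]]}}

```text
t: 12.95
ee_pos: [458.2, -328.8, 317.3]
orientation: [0.001, 3.142, 0.001]
ft_force: [1.6, 5.8, -1.0]
width: 29.8
```

{"op": "send_rows", "data": {"rows": [[0,0,0.001,0,-1],[0,0,0.001,0,-1],[0,0,0,0,-1]]}}

```text
t: 13.25
ee_pos: [458.2, -328.8, 315.8]
orientation: [0.001, 3.141, 0.0]
ft_force: [0.0, 6.4, 3.4]
width: 29.5
```

{"op": "send_rows", "data": {"rows": [[0,0,0.001,0,-1],[0,0,0.001,0,-1],[0,0,0,0,-1]]}}

```text
t: 13.55
ee_pos: [458.2, -328.8, 315.2]
orientation: [0.001, 3.141, -0.0]
ft_force: [-2.7, 8.2, 15.3]
width: 30.0
```

Run:
```python
from h import *; import pickle
o=telemetry.get_obs();print(o["ee_pos"],o["ft_force"],o["width"])
im=get_image("wrist"); crop(im,270,160,370,260,6,"w11c.png")
```

```text
[ 458.1794698  -328.81979212  315.24896462] [-2.69553665  8.2060168  15.34698201] 29.957045125579175
```

View pics/w11c.png

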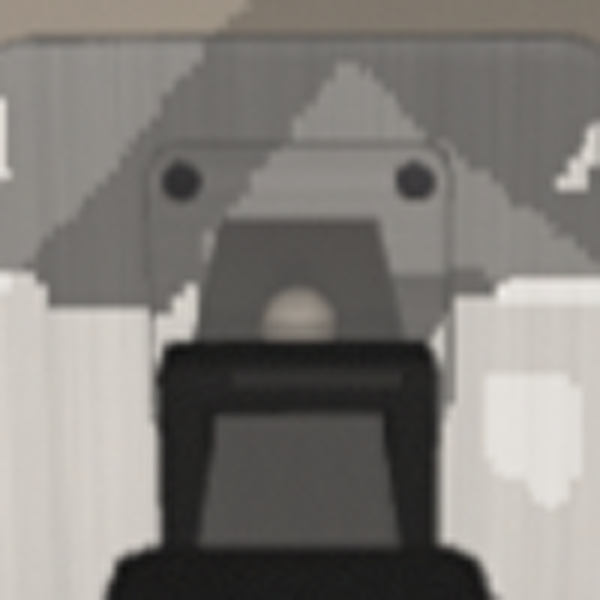

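{"op": "send_rows", "data": {"rows": [[0,0,-0.0025,0,-1],[0,0,0,0,0.5],[0,0,0,0,0.5],[0,0,0,0,0.5],[0,0,0,0,0.5]]}}

```text
t: 14.1
ee_pos: [458.3, -329.5, 314.9]
orientation: [0.002, 3.141, -0.001]
ft_force: [-1.6, 0.7, 0.5]
width: 58.2
```

{"op": "send_rows", "data": {"rows": [[0,0,-0.03,0,0.5],[0,0,-0.04,0,0.5],[-0.02,0,-0.045,0,0.5],[-0.045,0,-0.01,0,0.5],[-0.02,0,0,0,0.5]]}}

```text
t: 14.6
ee_pos: [546.2, -329.8, 443.1]
orientation: [0.001, 3.136, -0.005]
ft_force: [-0.1, 0.5, -0.0]
width: 66.0
```

Run:
```python
from h import *; import pickle
o=telemetry.get_obs();print(o["ee_pos"],o["ft_force"],o["width"])
im=get_image("wrist"); cv2.imwrite("pics/w12.png",im["color"]); pickle.dump(im,open("w12.pkl","wb"));crop(im,240,0,400,280,3,"w12c.png")
P=cloud(im)
m=(P[...,1]<-305)&(P[...,1]>-350)&(P[...,2]>230)&(P[...,2]<300)&(P[...,0]<500)&(P[...,0]>420)
Q=P[m]; print(len(Q)); print(np.histogram(Q[:,2],bins=np.arange(230,302,3)))
```

```text
[ 546.22822325 -329.75354542  443.11735903] [-0.14957167  0.50733181 -0.002669  ] 65.96717943322422
3227
(array([   0,    0,    0,    0,    0,    0,    0,    0,    0,   37,  304,
         17,   24,  104, 1644,   58,  224,  316,  172,   77,   81,  138,
         31]), array([230, 233, 236, 239, 242, 245, 248, 251, 254, 257, 260, 263, 266,
       269, 272, 275, 278, 281, 284, 287, 290, 293, 296, 299]))
```

View pics/w12c.png

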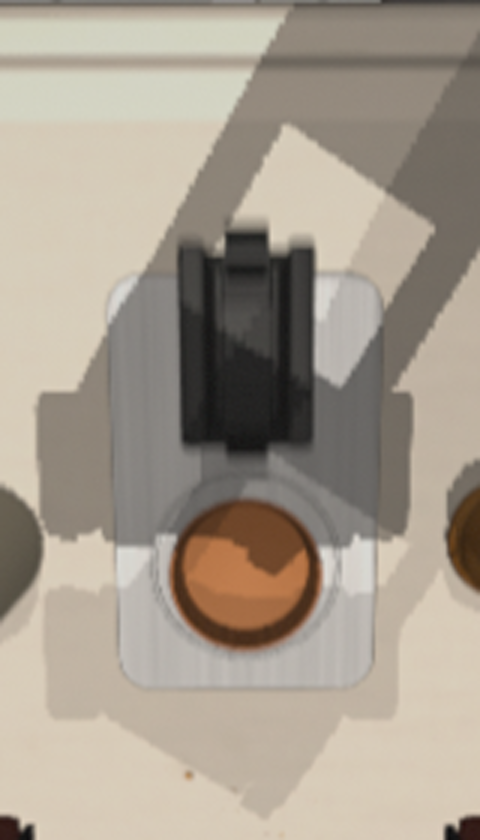

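{"op": "send_rows", "data": {"rows": [[0,0,0,0,0.5],[0,0,0,0,0.5]]}}

```text
t: 14.85
ee_pos: [542.4, -329.1, 438.9]
orientation: [-0.001, -3.14, -0.001]
ft_force: [-0.5, 0.1, 0.0]
width: 66.0
```

Run:
```python
from h import *; import pickle
o=telemetry.get_obs();print(o["ee_pos"],o["ft_force"],o["width"])
im=get_image("wrist"); pickle.dump(im,open("w13.pkl","wb"));crop(im,285,70,355,160,9,"w13c.png")
P=cloud(im)
for lo,hi in [(270,277),(290,300),(283,288)]:
  m=(P[...,1]<-305)&(P[...,1]>-350)&(P[...,2]>lo)&(P[...,2]<hi)&(P[...,0]<500)&(P[...,0]>420)
  Q=P[m]; print(lo,len(Q),Q[:,2].mean(),np.percentile(Q[:,0],[0,1,50,99,100]).round(1),np.percentile(Q[:,1],[0,1,50,99,100]).round(1))
```

```text
[ 542.4421262  -329.07427065  438.86482311] [-0.46671278  0.12199714  0.0107432 ] 66.01701135371943
270 1789 273.3279889354735 [437.3 437.9 458.2 479.9 480.6] [-344.2 -343.9 -329.  -314.4 -314.2]
290 263 293.8990278865966 [438.6 439.  443.7 479.2 479.8] [-333.8 -333.7 -329.  -324.7 -324.7]
283 313 284.6078172237425 [435.5 435.5 457.4 481.9 481.9] [-336.6 -336.4 -329.  -322.1 -322. ]
```

View pics/w13c.png

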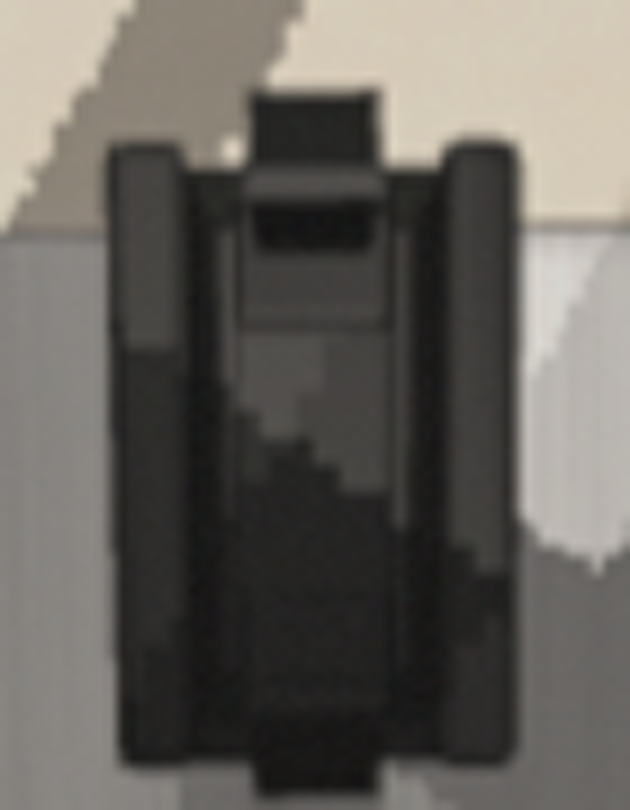

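{"op": "send_rows", "data": {"rows": [[0.035,0.03,0.01,0,0.5],[0.035,0.03,0.01,0,0.5],[0.035,0.03,0.01,0,0.5],[0.03,0.035,0.01,0,0.5],[0.01,0.045,0,0,0.5]]}}

```text
t: 15.4
ee_pos: [394.3, -158.2, 398.1]
orientation: [-0.007, -3.138, -0.001]
ft_force: [1.0, -0.0, 0.7]
width: 66.1
```

{"op": "send_rows", "data": {"rows": [[0,0.047,0,0,0.5],[0,0.047,0,0,0.5],[0,0.047,0,0,0.5],[0,0.047,0,0,0.5],[0,0.047,0,0,0.5]]}}

```text
t: 15.9
ee_pos: [397.4, 77.1, 399.8]
orientation: [0.003, 3.141, -0.0]
ft_force: [1.9, -0.1, 0.7]
width: 65.7
```

{"op": "send_rows", "data": {"rows": [[0,0.047,0,0,0.5],[0,0.047,0,0,0.5],[0,0.047,0,0,0.5],[-0.01,0.04,0.01,0,0.5],[-0.02,0.03,0.01,0,0.5]]}}

```text
t: 16.4
ee_pos: [427.7, 288.5, 379.8]
orientation: [-0.001, 3.141, 0.001]
ft_force: [1.2, -0.3, 0.6]
width: 65.8
```

{"op": "send_rows", "data": {"rows": [[-0.03,0.02,0.03,0,0.5],[-0.023,0.012,0.04,0,0.5],[0,0,0.04,0.146,0.5],[0,0,0.02,0.147,0.5],[0,0,0,0,0.5]]}}

```text
t: 16.9
ee_pos: [480.1, 317.0, 246.4]
orientation: [-0.462, -3.102, 0.007]
ft_force: [-0.1, -0.2, 0.2]
width: 65.8
```

{"op": "send_rows", "data": {"rows": [[0,0,0,0,0.5],[0,0,0,0,0.5]]}}

```text
t: 17.1
ee_pos: [482.5, 318.9, 251.5]
orientation: [0.456, 3.106, 0.003]
ft_force: [0.5, 0.3, -0.4]
width: 65.7
```

Run:
```python
from h import *; import pickle
from scipy.spatial.transform import Rotation as Ro
o=telemetry.get_obs();print(o["ee_pos"],o["orientation"],o["ft_force"],o["width"])
T=Ro.from_rotvec(o["orientation"]).as_matrix(); print("jaw ang",np.degrees(np.arctan2(T[1,1],T[0,1])))
im=get_image("wrist"); cv2.imwrite("pics/w14.png",im["color"]); pickle.dump((im,o),open("w14.pkl","wb"));crop(im,240,170,400,330,5,"w14c.png")
```

```text
[482.49100289 318.90621864 251.52806586] [4.55743072e-01 3.10618209e+00 2.80986360e-03] [ 0.45408015  0.29229594 -0.39877967] 65.67905431825375
jaw ang 73.30619997272942
```

View pics/w14.png

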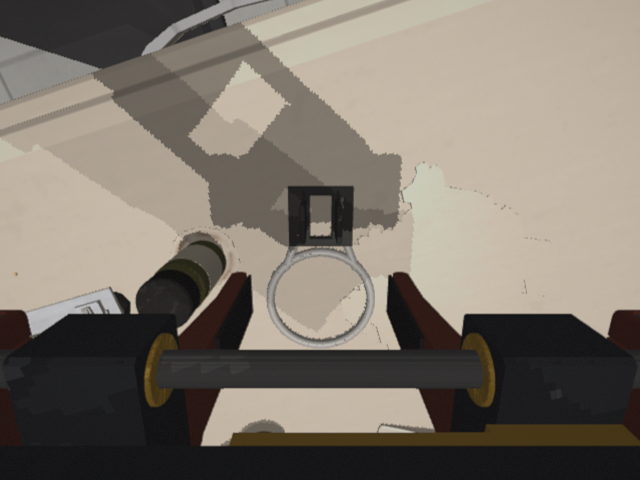

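View pics/w14c.png

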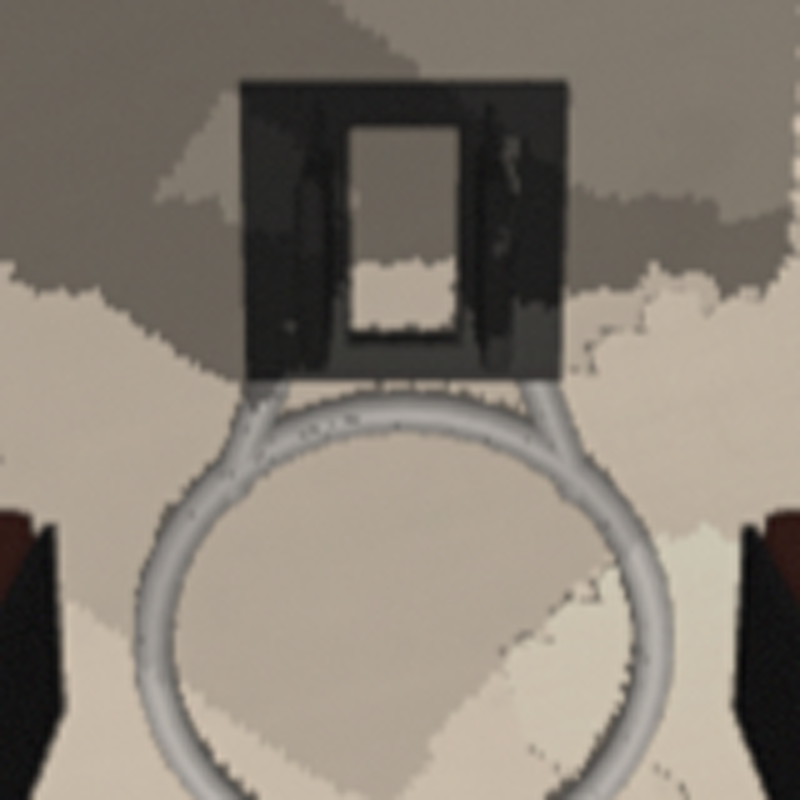

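Run:
```python
from h import *; import pickle
from scipy.spatial.transform import Rotation as Ro
im,o=pickle.load(open("w14.pkl","rb"))
T=Ro.from_rotvec(o["orientation"]).as_matrix()
F=lambda c,z,k=5,x0=240,y0=170:px_plane(im,(c[0]+.5)/k+x0-.5,(c[1]+.5)/k+y0-.5,z)
tl=lambda p:(T.T@(p-o["ee_pos"])).round(1)
p=[F(c,8) for c in [(241,80),(569,80),(245,382),(562,382)]]
print("plate tool",[tl(q) for q in p],tl(np.mean(p,0)),np.mean(p,0))
print("y edges avg")
print("jar top L/R",[tl(px_plane(im,*q,99)) for q in [(136,296),(198,296)]],[px_plane(im,*q,99).round(1) for q in [(136,296),(198,296)]])
P=cloud(im); m=(abs(P[...,2]-98)<5)&(P[...,1]<260)&(P[...,1]>150)&(P[...,0]<540)&(P[...,0]>440); Q=P[m]; print(len(Q),Q.min(0),Q.max(0)); q=(Q-o["ee_pos"])@T; print(q.min(0),q.max(0))
```

```text
plate tool [array([ 31.4, -28.6, 243.4]), array([ 31.4,  30.5, 243.5]), array([-25.5, -29.2, 243.5]), array([-25.5,  30.7, 243.6])] [  2.9   0.9 243.5] [480.49358848 320.92531352   8.        ]
y edges avg
jar top L/R [array([ -35. , -129.6,  152.3]), array([-35. , -85.9, 152.4])] [array([479.1, 184.9,  99. ]), array([491.7, 226.8,  99. ])]
1994 [470.97118293 179.91236916  93.05149177] [511.78397069 220.55790623 100.66615001]
[ -61.50697242 -131.5716404   150.65837523] [-21.94832547 -91.02188029 158.36066757]
```

{"op": "send_rows", "data": {"rows": [[0.003,0.001,0.03,0,0.5],[0,0,0.04,0,0.5],[0,0,0.04,0,0.5],[0,0,0.025,0,0.5],[0,0,0.009,0,0.5]]}}

```text
t: 17.65
ee_pos: [478.8, 320.3, 104.5]
orientation: [-0.458, -3.107, 0.002]
ft_force: [-0.3, -1.3, -0.4]
width: 66.3
```

{"op": "send_rows", "data": {"rows": [[0,0,0,0,0.5],[0,0,0,0,0.5]]}}

```text
t: 17.85
ee_pos: [480.2, 321.3, 107.3]
orientation: [0.459, 3.106, 0.003]
ft_force: [-0.2, -0.8, 0.4]
width: 65.7
```

Run:
```python
from h import *; import pickle
o=telemetry.get_obs();print(o["ee_pos"],o["orientation"],o["ft_force"],o["width"])
im=get_image("wrist"); cv2.imwrite("pics/w15.png",im["color"])
```

```text
[480.19827246 321.29870591 107.31581394] [4.58871071e-01 3.10594191e+00 2.63231123e-03] [-0.18101022 -0.78146067  0.37187896] 65.66499521507107
```

View pics/w15.png

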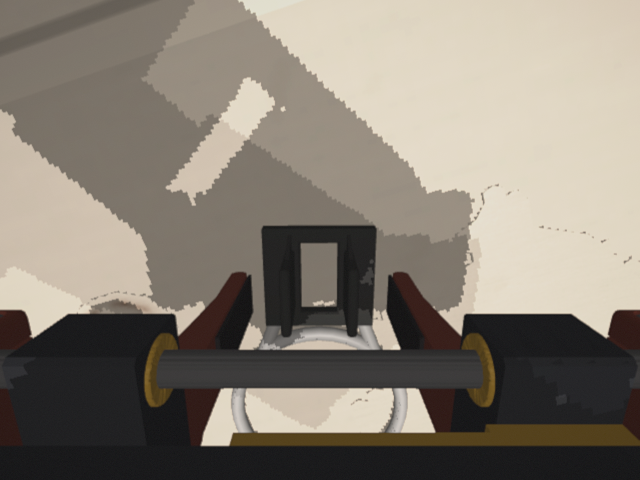

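{"op": "send_rows", "data": {"rows": [[0,0,0.003,0,-1],[0,0,0,0,-1],[0,0,0,0,-1],[0,0,0,0,-1],[0,0,0,0,-1]]}}

```text
t: 18.4
ee_pos: [479.4, 320.8, 103.0]
orientation: [0.46, 3.107, 0.0]
ft_force: [-0.3, -0.7, 3.3]
width: 35.7
```

{"op": "send_rows", "data": {"rows": [[0,0,0,0,-1],[0,0,-0.005,0,-1],[0,0,-0.015,0,-1],[0,0,-0.02,0,-1],[0,0,0,0,-1]]}}

```text
t: 18.9
ee_pos: [480.6, 321.5, 145.6]
orientation: [0.459, 3.104, 0.005]
ft_force: [0.3, 0.1, -1.1]
width: 35.7
```

Run:
```python
from h import *; import pickle
o=telemetry.get_obs();print(o["ee_pos"],o["orientation"],o["ft_force"],o["moment"],o["width"])
im=get_image("wrist"); cv2.imwrite("pics/w16.png",im["color"])
im=get_image("scene"); crop(im,200,210,340,360,4,"s16.png")
```

```text
[480.55186876 321.54981745 145.55063447] [0.45920795 3.10427085 0.00480543] [ 0.27197974  0.06549589 -1.11388074] [ 0.01956408 -0.03825336 -0.02165884] 35.68295335636087
```

View pics/w16.png

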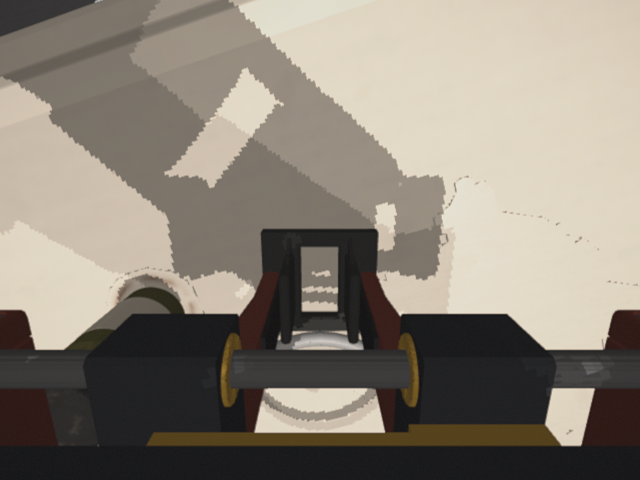

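View pics/s16.png

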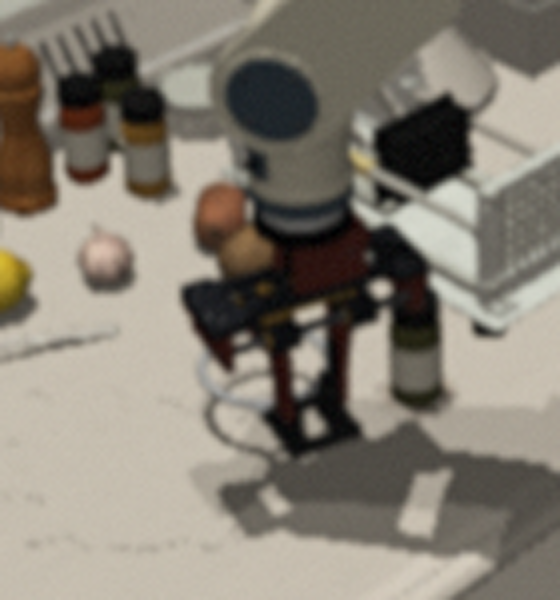

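{"op": "send_rows", "data": {"rows": [[0,0,-0.03,0,-1],[0,0,-0.045,0,-1],[0,0,-0.045,0,-1],[0,0,-0.045,0,-1],[0,0,-0.045,0,-1]]}}

```text
t: 19.5
ee_pos: [478.7, 320.4, 353.5]
orientation: [-0.46, -3.107, 0.002]
ft_force: [-0.5, 0.6, -1.3]
width: 35.6
```

{"op": "send_rows", "data": {"rows": [[0,0,-0.045,-0.098,-1],[0,0,-0.045,-0.098,-1],[0,0,-0.04,-0.097,-1],[0,0,-0.025,0,-1],[0,0,0,0,-1]]}}

```text
t: 20.0
ee_pos: [480.0, 321.1, 510.9]
orientation: [0.001, 3.137, 0.005]
ft_force: [1.7, 0.7, -1.0]
width: 35.5
```

Run:
```python
from h import *; import pickle
o=telemetry.get_obs();print(o["ee_pos"],o["orientation"],o["ft_force"],o["moment"],o["width"],o["qpos"])
im=get_image("wrist"); cv2.imwrite("pics/w17.png",im["color"])
```

```text
[479.98863835 321.14117805 510.91845577] [1.49794890e-03 3.13651652e+00 5.00117440e-03] [ 1.67201872  0.70365266 -1.03988296] [ 0.01887312 -0.02315318  0.00162595] 35.54851108728372 [ 5.69070237e-01  1.80943083e-01  1.49033076e+00 -4.96622513e-05
  1.46432796e+00 -1.00076579e+00]
```

View pics/w17.png

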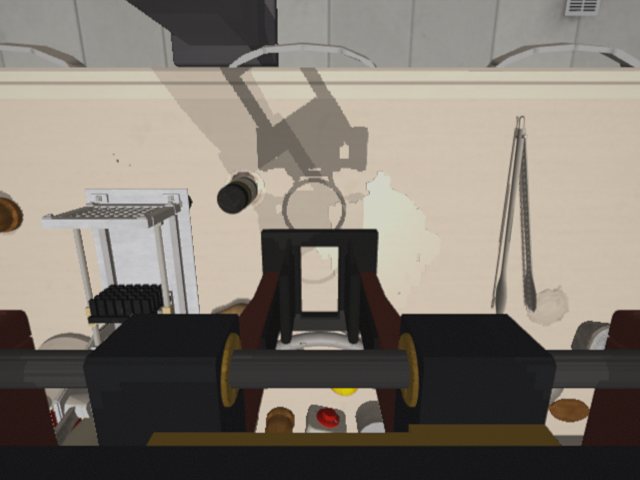

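{"op": "send_rows", "data": {"rows": [[0,-0.03,0,0,-1],[0.004,-0.045,0,0,-1],[0.004,-0.045,0,0,-1],[0.004,-0.045,0,0,-1],[0.004,-0.045,0,0,-1]]}}

```text
t: 20.55
ee_pos: [461.9, 109.0, 504.6]
orientation: [-0.001, -3.137, 0.002]
ft_force: [0.5, -0.4, -1.4]
width: 36.1
```

{"op": "send_rows", "data": {"rows": [[0.004,-0.045,0,0,-1],[0,-0.045,0,0,-1],[0,-0.045,0,0,-1],[0,-0.045,0,0,-1],[0,-0.045,0,0,-1]]}}

```text
t: 21.05
ee_pos: [457.9, -115.9, 504.8]
orientation: [-0.002, -3.137, -0.002]
ft_force: [0.7, -0.4, -0.4]
width: 35.7
```

{"op": "send_rows", "data": {"rows": [[0,-0.045,0,0,-1],[0,-0.045,0,0,-1],[0,-0.045,0,0,-1],[0,-0.04,0,0,-1],[0,-0.03,0,0,-1]]}}

```text
t: 21.55
ee_pos: [457.8, -321.4, 504.1]
orientation: [-0.004, -3.137, -0.004]
ft_force: [-0.5, 0.5, -1.5]
width: 35.7
```

{"op": "send_rows", "data": {"rows": [[0,-0.01,0.01,0,-1],[0,0,0.02,0,-1],[0,0,0.02,0,-1],[0,0,0.01,0,-1],[0,0,0,0,-1]]}}

```text
t: 22.05
ee_pos: [458.0, -328.0, 444.6]
orientation: [-0.0, -3.137, -0.005]
ft_force: [0.0, 0.4, -0.7]
width: 35.7
```

{"op": "send_rows", "data": {"rows": [[0,0,0,0,-1],[0,0,0,0,-1]]}}

```text
t: 22.25
ee_pos: [459.1, -329.2, 448.5]
orientation: [0.001, 3.141, -0.001]
ft_force: [-0.8, 0.4, -0.7]
width: 35.7
```

Run:
```python
from h import *; import pickle
o=telemetry.get_obs();print(o["ee_pos"],o["orientation"],o["ft_force"],o["width"])
im=get_image("wrist"); cv2.imwrite("pics/w18.png",im["color"]); pickle.dump((im,o),open("w18.pkl","wb"));crop(im,250,215,390,350,5,"w18c.png")
im=get_image("scene"); crop(im,340,100,480,270,5,"s18.png")
im=get_image("top"); crop(im,370,200,500,300,6,"t18.png")
```

```text
[ 459.09046091 -329.18089643  448.49120454] [ 6.07927146e-04  3.14050369e+00 -1.25448110e-03] [-0.82027012  0.36715649 -0.73071533] 35.743244296643525
```

View pics/w18.png

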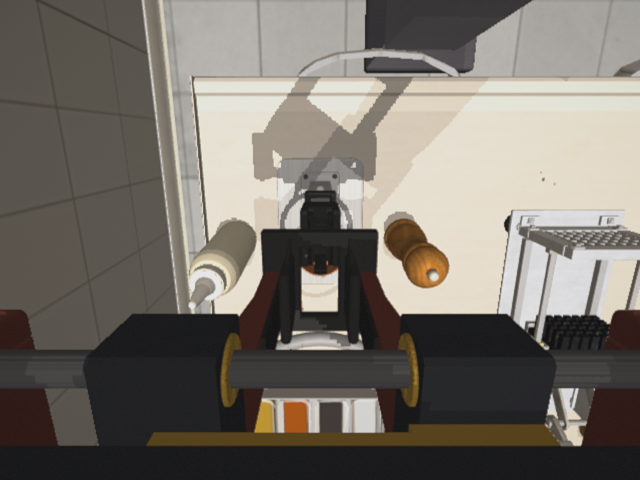

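View pics/w18c.png

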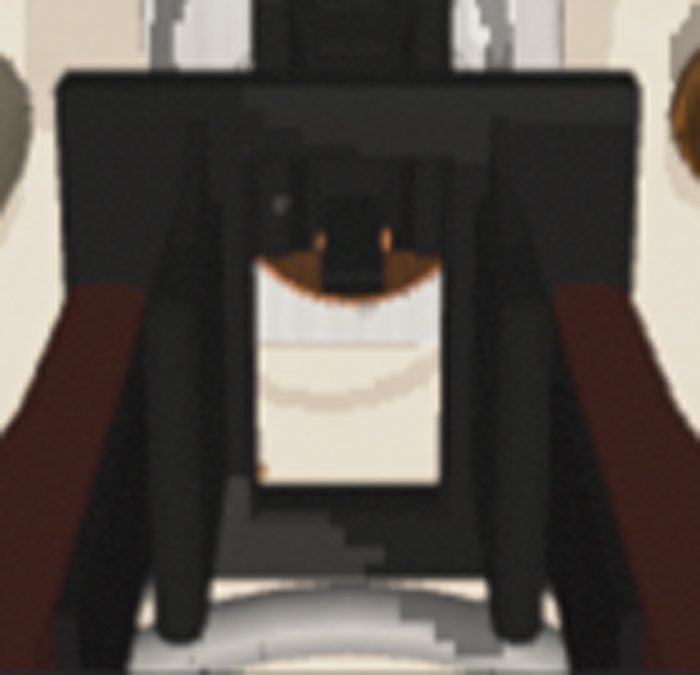

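View pics/s18.png

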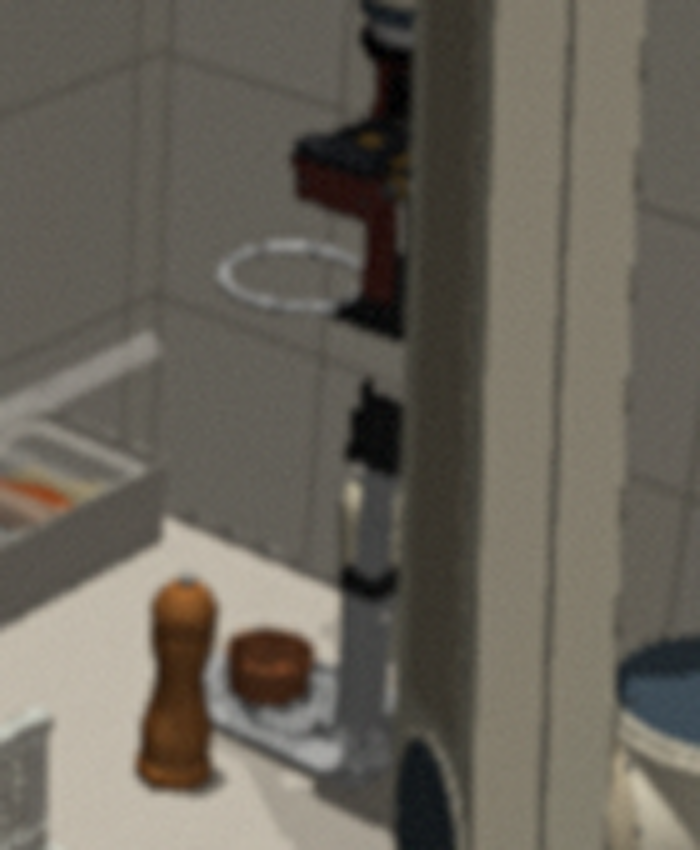

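Run:
```python
from h import *; import pickle
im,o=pickle.load(open("w18.pkl","rb"))
for z in (352,353.5,355):
  a=px_plane(im,262.3,229.8,z);b=px_plane(im,377.4,229.8,z); print(z,a.round(1),b.round(1),"centre x",a[0]+28,"y",(a[1]+b[1])/2,"w",b[1]-a[1])
P=cloud(im)
# plate top depth
m=(P[...,2]>340)&(P[...,2]<365)&(P[...,0]<445)&(abs(P[...,1]+329)<40); Q=P[m]; print(len(Q),np.percentile(Q,[1,50,99],axis=0).round(1), Q.min(0))
A=np.c_[Q[:,0]-430,Q[:,1]+329,np.ones(len(Q))]; print("plane",np.linalg.lstsq(A,Q[:,2],rcond=None)[0])
m=(P[...,2]>250)&(P[...,2]<300)&(P[...,0]<485)&(abs(P[...,1]+329)<40); Q=P[m]; print(len(Q),Q.min(0),Q.max(0))
```

```text
352 [ 431.9 -358.9  352. ] [ 431.9 -300.2  352. ] centre x 459.8611940708509 y -329.528402339038 w 58.74766788159877
353.5 [ 431.5 -358.7  353.5] [ 431.5 -300.4  353.5] centre x 459.48261891086327 y -329.5310603868236 w 58.25282224482277
355 [ 431.1 -358.4  355. ] [ 431.1 -300.7  355. ] centre x 459.10404375087563 y -329.5337184346092 w 57.757976608046704
2859 [[ 432.8 -359.2  345.4]
 [ 437.3 -330.   353.1]
 [ 444.8 -300.3  363.6]] [ 432.51608801 -359.84634225  343.66505658]
plane [3.49155281e-01 1.32178641e-03 3.50322065e+02]
1735 [ 435.27320529 -344.07669008  250.39905497] [ 482.36204451 -314.5471709   296.9248871 ]
```

Run:
```python
from h import *; import pickle
im,o=pickle.load(open("w18.pkl","rb")); P=cloud(im)
m=(P[...,2]>345)&(P[...,2]<358)&(P[...,0]<441)&(abs(P[...,1]+329)<28); Q=P[m]; A=np.c_[Q[:,0]-430,Q[:,1]+329,np.ones(len(Q))]; print(len(Q),"plane",np.linalg.lstsq(A,Q[:,2],rcond=None)[0], Q[:,2].mean())
m=(P[...,2]>340)&(P[...,2]<365)&(P[...,0]>470)&(P[...,0]<640)&(abs(P[...,1]+329)<60); Q=P[m]; print(len(Q)); 
import collections
for x0 in range(470,600,10):
  q=Q[(Q[:,0]>=x0)&(Q[:,0]<x0+10)]; 
  if len(q): print(x0,len(q),np.median(q[:,2]).round(1))
```

```text
2025 plane [4.17671615e-01 4.50047190e-04 3.49876737e+02] 352.4045849695225
2259
470 258 353.2
480 961 352.9
490 987 352.4
500 53 352.3
```

{"op": "send_rows", "data": {"rows": [[0.001,0.0005,0.02,0,-1],[0,0,0.015,0,-1],[0,0,0.005,0,-1],[0,0,0,0,-1],[0,0,0,0,-1]]}}

```text
t: 22.9
ee_pos: [458.0, -329.0, 408.6]
orientation: [0.001, 3.141, -0.001]
ft_force: [1.0, -0.6, -0.7]
width: 35.7
```

Run:
```python
from h import *; import pickle
o=telemetry.get_obs();print(o["ee_pos"],o["orientation"],o["ft_force"],o["width"])
im=get_image("wrist"); pickle.dump((im,o),open("w19.pkl","wb"));crop(im,250,215,390,350,5,"w19c.png")
P=cloud(im)
m=(P[...,2]>265)&(P[...,2]<300)&(P[...,0]<485)&(abs(P[...,1]+329)<40); Q=P[m]; print(len(Q),Q.min(0),Q.max(0))
```

```text
[ 458.03377141 -329.01461414  408.56482849] [ 1.32987513e-03  3.14060438e+00 -1.19815133e-03] [ 1.03004131 -0.5643324  -0.72660526] 35.693057417879054
1754 [ 435.15565214 -344.23822674  265.04455395] [ 482.61384726 -314.7003393   296.61726328]
```

View pics/w19c.png

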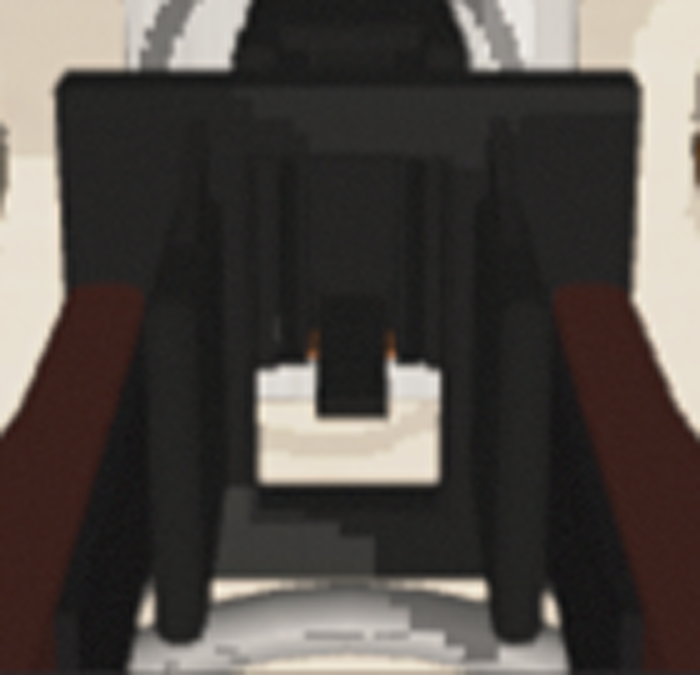

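{"op": "send_rows", "data": {"rows": [[0,0,0.005,0,-1],[0,0,0.004,0,-1],[0,0,0.003,0,-1],[0,0,0,0,-1]]}}

```text
t: 23.35
ee_pos: [457.5, -328.6, 395.0]
orientation: [-0.001, -3.141, -0.001]
ft_force: [0.2, 0.8, -1.3]
width: 36.1
```

{"op": "send_rows", "data": {"rows": [[0,0,0.003,0,-1],[0,0,0.003,0,-1],[0,0,0,0,-1]]}}

```text
t: 23.65
ee_pos: [457.6, -328.9, 389.5]
orientation: [-0.001, -3.141, 0.0]
ft_force: [-1.2, -0.4, -0.0]
width: 35.9
```

{"op": "send_rows", "data": {"rows": [[-0.0005,0,0.002,0,-1],[0,0,0.002,0,-1],[0,0,0,0,-1]]}}

```text
t: 23.95
ee_pos: [458.3, -329.2, 386.8]
orientation: [0.001, 3.141, -0.002]
ft_force: [-2.4, -0.2, 6.6]
width: 36.2
```

{"op": "send_rows", "data": {"rows": [[0,0,0.002,0,-1],[0,0,0.002,0,-1],[0,0,0,0,-1]]}}

```text
t: 24.25
ee_pos: [458.0, -328.9, 381.5]
orientation: [-0.001, -3.141, 0.0]
ft_force: [-2.2, -2.5, 0.9]
width: 35.8
```

{"op": "send_rows", "data": {"rows": [[0,0,0.002,0,-1],[0,0,0.002,0,-1],[0,0,0,0,-1]]}}

```text
t: 24.55
ee_pos: [458.3, -328.5, 376.8]
orientation: [-0.001, -3.141, -0.002]
ft_force: [-0.1, 0.3, -0.0]
width: 36.0
```

{"op": "send_rows", "data": {"rows": [[0,0,0.001,0,-1],[0,0,0.001,0,-1],[0,0,0,0,-1]]}}

```text
t: 24.85
ee_pos: [458.3, -328.5, 376.3]
orientation: [0.001, 3.141, 0.0]
ft_force: [-2.5, 2.0, 4.9]
width: 36.0
```

{"op": "send_rows", "data": {"rows": [[0,0,0.0015,0,-1],[0,0,0.0015,0,-1],[0,0,0,0,-1]]}}

```text
t: 25.15
ee_pos: [458.3, -328.5, 375.6]
orientation: [0.001, 3.14, -0.001]
ft_force: [-7.1, 5.7, 20.5]
width: 35.8
```

Run:
```python
from h import *; import pickle
o=telemetry.get_obs();print(o["ee_pos"],o["orientation"],o["ft_force"],o["width"])
im=get_image("wrist"); cv2.imwrite("pics/w20.png",im["color"]); pickle.dump((im,o),open("w20.pkl","wb"));crop(im,250,215,390,350,5,"w20c.png")
im=get_image("scene"); crop(im,340,100,480,270,5,"s20.png")
```

```text
[ 458.33954451 -328.51339964  375.58086963] [ 1.16488301e-03  3.14023138e+00 -6.36566883e-04] [-7.06602075  5.66635748 20.45758122] 35.79819043686923
```

View pics/w20c.png

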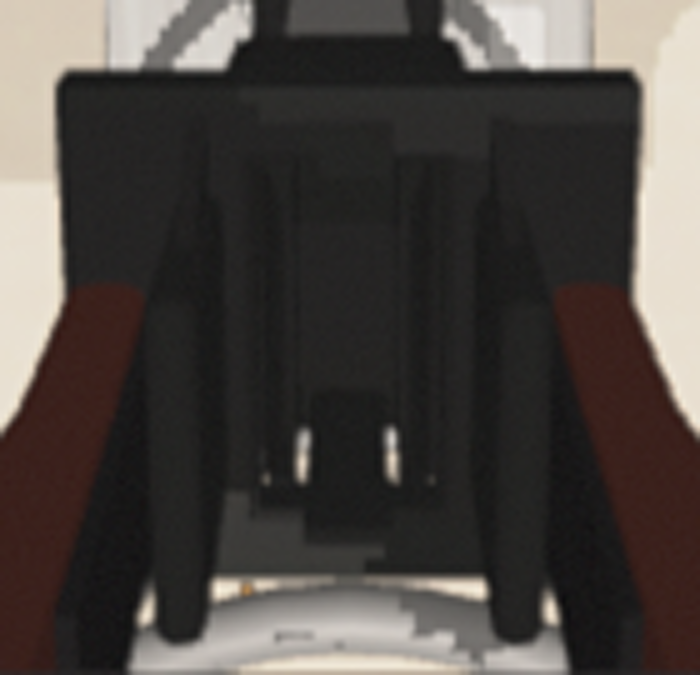

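View pics/s20.png

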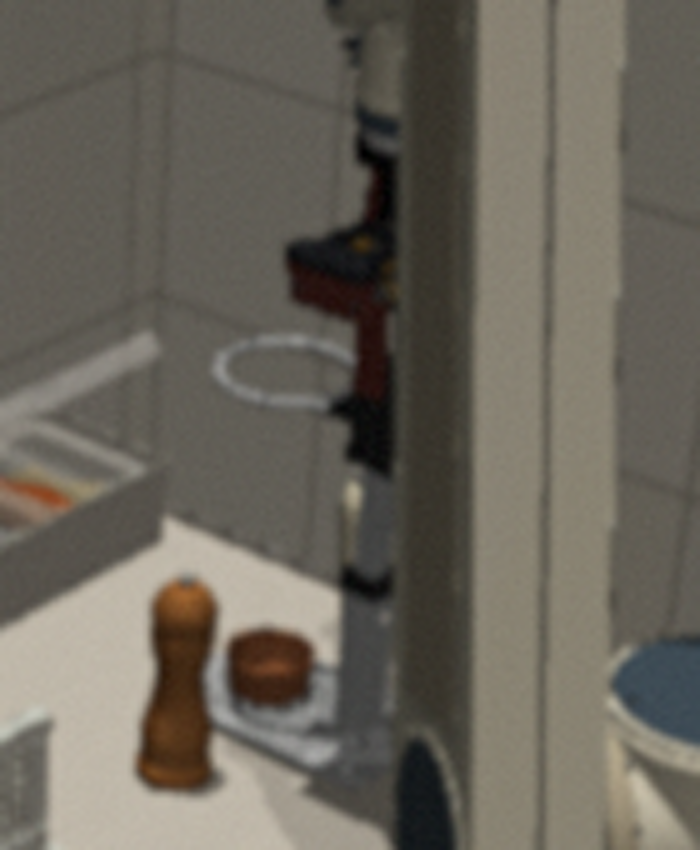

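{"op": "send_rows", "data": {"rows": [[0,0,0.001,0,-1],[0,0,0.0005,0,-1],[0,0,0,0,-1]]}}

```text
t: 25.55
ee_pos: [458.3, -328.5, 375.4]
orientation: [0.001, 3.14, -0.001]
ft_force: [-9.7, 7.4, 28.8]
width: 35.8
```

{"op": "send_rows", "data": {"rows": [[0,0,-0.003,0,-1],[0,0,-0.002,0,-1],[0,0,-0.001,0,-1],[0,0,0,0,-1]]}}

```text
t: 25.95
ee_pos: [458.3, -328.8, 376.8]
orientation: [-0.001, -3.141, -0.0]
ft_force: [0.5, 0.2, -1.1]
width: 35.6
```

{"op": "send_rows", "data": {"rows": [[0,0,-0.0015,0,-1],[0,0,-0.001,0,-1],[0,0,0,0,-1]]}}

```text
t: 26.25
ee_pos: [458.1, -328.7, 378.5]
orientation: [-0.001, -3.14, -0.001]
ft_force: [1.9, -1.7, -9.9]
width: 35.7
```

The hooks hold: there is 10 N of resistance at 378.5. I'll push it back down flush and release.

{"op": "send_rows", "data": {"rows": [[0,0,0.0025,0,-1],[0,0,0.002,0,-1],[0,0,0.0005,0,-1],[0,0,0,0,-1]]}}

```text
t: 26.65
ee_pos: [458.3, -328.8, 376.2]
orientation: [0.001, 3.141, -0.001]
ft_force: [-2.6, 1.6, 5.6]
width: 35.8
```

{"op": "send_rows", "data": {"rows": [[0,0,0,0,0.3],[0,0,0,0,0.3],[0,0,0,0,0.3],[0,0,0,0,0.3]]}}

```text
t: 27.05
ee_pos: [458.3, -328.8, 374.7]
orientation: [0.001, 3.141, -0.0]
ft_force: [0.0, 0.1, 0.4]
width: 56.8
```

{"op": "send_rows", "data": {"rows": [[0,0,-0.015,0,0.3],[0,0,-0.03,0,0.3],[0,0,-0.035,0,0.3],[-0.02,0,-0.035,0,0.3],[-0.03,0,0,0,0.3]]}}

```text
t: 27.55
ee_pos: [509.1, -329.8, 496.0]
orientation: [0.003, 3.134, -0.009]
ft_force: [0.1, -1.0, -1.1]
width: 57.4
```

{"op": "send_rows", "data": {"rows": [[-0.03,0,0,0,0.3],[0,0,0,0,0.3],[0,0,0,0,0.3]]}}

```text
t: 27.85
ee_pos: [538.2, -328.7, 488.9]
orientation: [-0.0, -3.14, -0.001]
ft_force: [-0.3, -0.0, -0.8]
width: 56.9
```

Run:
```python
from h import *; import pickle
o=telemetry.get_obs();print(o["ee_pos"],o["orientation"],o["ft_force"],o["width"])
im=get_image("wrist"); cv2.imwrite("pics/w21.png",im["color"]); pickle.dump((im,o),open("w21.pkl","wb"));crop(im,260,50,380,260,4,"w21c.png")
im=get_image("scene"); crop(im,340,100,480,270,5,"s21.png")
```

```text
[ 538.24977682 -328.65275121  488.87738908] [-5.38489276e-05 -3.14015218e+00 -9.95128834e-04] [-0.32459606 -0.04287026 -0.82086765] 56.94482155923755
```

View pics/w21.png

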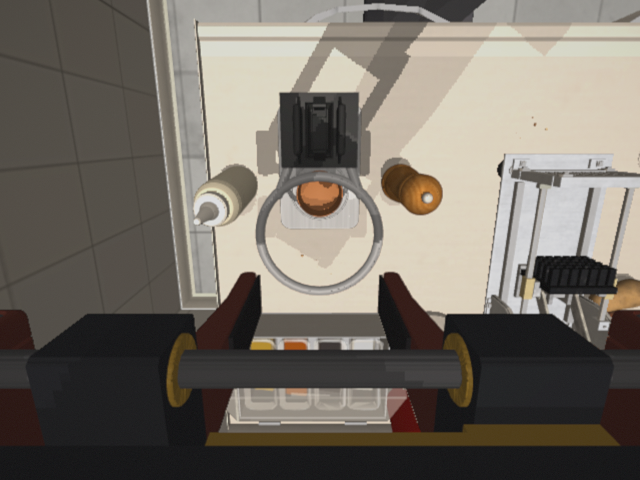

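View pics/w21c.png

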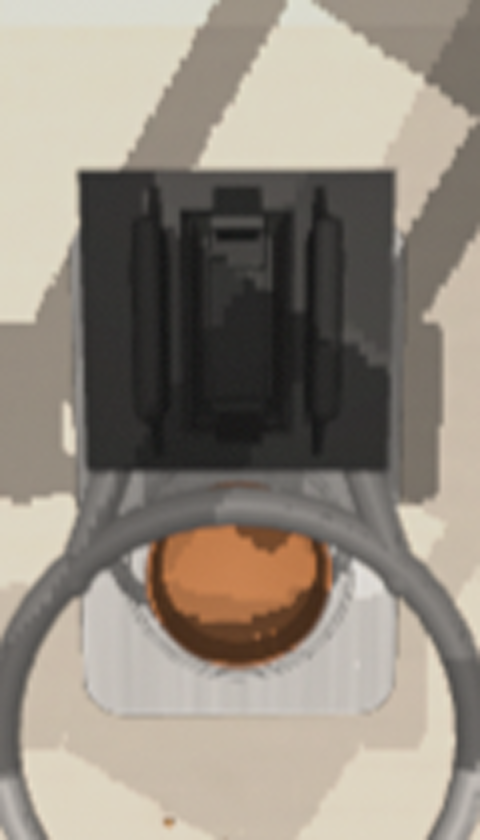

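View pics/s21.png

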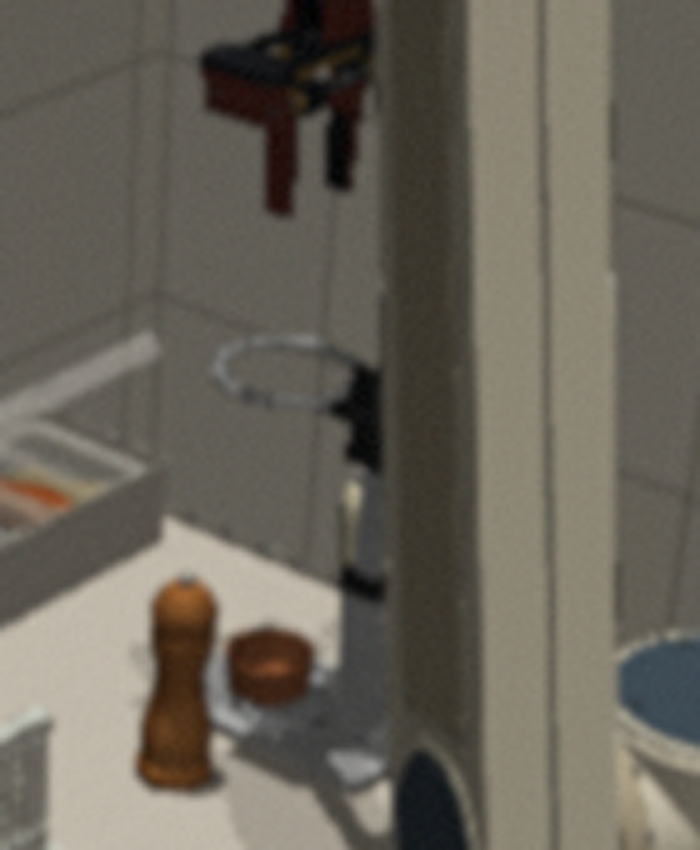

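Run:
```python
from h import *; import pickle
im,o=pickle.load(open("w21.pkl","rb")); P=cloud(im)
m=(P[...,2]>276)&(P[...,2]<290)&(P[...,0]>425)&(P[...,0]<490)&(abs(P[...,1]+329)<31)&(abs(P[...,1]+329)>21); Q=P[m]; A=np.c_[Q[:,0]-458.5,Q[:,1]+329,np.ones(len(Q))]; print("ledges",len(Q),Q.min(0),Q.max(0),np.linalg.lstsq(A,Q[:,2],rcond=None)[0])
m=(P[...,2]>276)&(P[...,2]<292)&(P[...,0]>492)&(P[...,0]<610)&(abs(P[...,1]+329)<62); Q=P[m]; print("hoop",Q.min(0),Q.max(0),Q.mean(0),[np.median(Q[(Q[:,0]>x)&(Q[:,0]<x+15),2]).round(1) for x in (495,530,560,585)])
m=(P[...,2]>292)&(P[...,2]<300)&(P[...,0]<490)&(P[...,0]>430)&(abs(P[...,1]+329)<8); Q=P[m]; print("hooks",Q.min(0),Q.max(0))
F=lambda c,z:px_plane(im,(c[0]+.5)/4+259.5,(c[1]+.5)/4+49.5,z)
r=[F(c,46) for c in [(148,580),(331,580),(238,665)]]; print("ram y",(r[0]+r[1])[1]/2,"x",r[2][0]-34.5)
```

```text
ledges 1806 [ 432.35529595 -359.33772767  277.2207421 ] [ 489.97907895 -299.15590775  283.11506895] [-3.27895865e-03  1.92893503e-03  2.80968929e+02]
hoop [ 492.02869379 -382.35575074  276.04316869] [ 598.35270886 -275.19296687  283.20975768] [ 539.50867134 -329.07013275  280.05177766] [np.float64(280.4), np.float64(280.2), np.float64(280.2), np.float64(280.2)]
hooks [ 440.02802928 -333.59067645  292.12102859] [ 477.60882064 -324.70689744  296.32159979]
ram y -328.2694144485141 x 541.4138570075522
```

Run:
```python
from workcell import ctrl
print(ctrl.close_job())
```

```text
the job is handed in; nothing more can be done
None
```

The funnel stand is set up and handed in at about 28 s of the 72 s allowed; the interface reported no verdict. I placed the ramekin first, then pulled the post up until it locked. Last, I carried the holder over the cutter and pressed it on until the hooks snapped.

What my last checks showed:
- **Post:** the lock button showed out of the hole, and the post moved about 3 mm and then held against a 15 N push down. That travel is slightly more than the 2 mm of lock play I expected.
- **Holder:** its plate is level and its top measured 281.0 mm, against about 281.3 mm expected for flush. It resisted a 10 N pull upward, and I then pressed it back down.
- **Hoop:** its centre is within about 2 mm of the marked circle's middle.
- **Ramekin:** it stands upright within about 2 mm of the circle's middle.
- **Bottle and mill:** I never touched them, and both look unmoved in the last pictures, though I did not measure them again. Clearance to the gripper was only about 7 mm on each side.
- **Robot:** the gripper was open and well clear of everything at hand-in.

None of the checks failed. The cameras disagreed by up to about 3 mm, mostly in x.

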